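Set out the gluing station: four containers into their holders

ROBOT

A 6-joint arm with a two-finger parallel gripper is mounted at the origin on a cart in front of the work surface, level with it; the furniture and walls round the work are solid. World frame = base frame: x ahead of the robot, y to its left, z up, the work surface at z = 0. Lengths are in m, angles in rad, forces in N, time in s.
With the tool pointing down it reaches from about 0.325 to 0.775 m from the base axis. Payload 5.5 kg.
Tool frame: the origin (TCP) lies midway between the tips of the shut fingers; the grasp point (between the pads) lies behind it (hold_point_z is the z of the grasp point in the tool frame, in m); z points along the fingers, y is the line along which they close (so a half turn about z gives the same grasp; the last joint's range is limited). The gripper opens to 88 mm and grips with 3 to 60 N. Pads are 20 mm wide; open, the fingers measure 115 mm over their backs; the gripper's body (75 mm by 178 mm) begins 61 mm behind the grasp point.
Start: joints at [1.25, 0.091, 1.231, -0, 1.82, -0.057], TCP at [0.156, 0.579, 0.202] pointing down, gripper open.
Joint ranges: [-2.87, 2.87], [-0.86, 2.18], [0.17, 2.46], [-1.51, 4.65], [0.06, 2.69], [-2.65, 2.65]. Speed limits (rad/s): [2.57, 2.57, 3.01, 3.14, 3.14, 3.14].

INTERFACE

Orientations are given as a unit quaternion [w, x, y, z].
In Python, from plant import get_obs, snapshot, close_job, boxes_of, hold_point_z gives the robot as it stands.
- The arm moves only by the shell command python3 -m pendant 'ROWS' [OPENING] [FORCE]. ROWS is JSON, a list of rows, each an object of numbers: "x", "y", "z": the shift along the tool's x, y, z in m; "roll": the turn about the tool's z in rad. In form: [{"x": .., "y": .., "z": .., "roll": ..}, ...]. A call has 1 to 12 rows; each row shifts and turns the commanded pose from where the row before left it, along the tool's axes as they then stand; what a row does not reach is not made up. A row lasts 1/10 s, in which the tool goes at most 50 mm and 8.59 degrees, less where a joint would pass 70% of its speed; a pose out of reach is approached as far as the arm can. A call is refused whole if a number of a shift passes 0.05 or a number of a turn 0.15, either way. A call with a gripper value outside its range is refused whole. OPENING is the closure, from 0 (fully open) to 1 (shut), set as the call begins (- or left out, the last holds). The fingers move at their own pace and stop on an object; FORCE is the grip in N (left out, the last holds). Time passes only in rows, so rows that do not move let the fingers close. It gives the time, the measured TCP pose, the force, the opening and the grip force at its end, in the units of the state.
- get_obs(): the state, without advancing time (a new reading comes with each control period).
- snapshot(name): name is "scene" or "top" or "wrist"; returns a dict with "image" (400x640x3 uint8, red, green, blue), "range_z" (400x640 float32, m along the optical axis (not along the pixel's ray), 0 where there is no reading), "camera_matrix" (3x3 intrinsics, pixels), "k1" (the pictures are not rectified: a ray, as slopes to the right and down, at radius r is drawn at 1 + k1 r^2 times it, then the intrinsics apply), "R" (3x3) and "t" (3): a world point X has camera coordinates R X + t. Camera axes: x right, y down, z forward; pixel columns grow to the right and rows downward; lengths in m; the calibration is good to about 2 mm. A picture is of the moment at which its call begins.
- close_job(): hands the job in; it is judged then, once.
Trained networks look in a picture, given as the dict that the camera call returned (one of the last four; its "shot" number tells which), for a name from the list of things; names that differ only in an ending like _2 or _b are one class to them, and where a whole thing is asked for, a point or a joint stands for the part that bears it (a point fixed in the world has none). Each returns a list of dicts, best first, with "conf" (0 to 1); they miss things now and then, are a little off and sometimes report something else, mostly with a low value. They report only what shows in the picture. A call takes as long as a camera call. They do not tell look-alikes from the thing itself.
- boxes_of(picture, query): "uv" ([column, row] in pixels, amid what is visible of it).
The state is a dict: "time_s": time; "qpos": joint angles; "joint_vel": joint speeds; "joint_torque": joint torques, N m; "position": TCP position; "ee_rot": TCP orientation; "ft_force": force on the tool from outside, world axes, zero at the start; "torque": the same for the moment, N m; "opening": finger opening in m; "gripper_force": force on a finger pad.
Only numpy, scipy, OpenCV 4.12 (cv2) and the standard library are available. Lean on these libraries where they do the work, as an engineer would, in place of code of your own. Each camera call takes 0.05 s, during which the arm holds its last target. There are 200 camera calls.

TASK

Tidy the loose containers on the desk into their holders, one after another: stand the tall glue bottle in the wide round cup, the small dropper bottle in the narrow round cup and the short paint pot in the square tray, and lay the cement tube flat along the long tray (either end first). Each must rest on the floor of its holder, the bottles and the pot upright. Do not knock any of them over, and leave the cutters and the tweezers where they lie.

Things in the scene. Friction and masses are not known exactly. Their poses are not given: they have to be found in the camera images.
- glue_bottle: Tall white squeeze glue bottle with an orange nozzle, loose, standing upright on the desk but leaning up to 3 degrees on its uneven base. Round body 41 mm across, straight up to 108 mm height, then a sloping shoulder; nozzle with a straight collar 22 mm across from 137 to 149 mm height (a good place to grip), then a cone, 175 mm in all; 80 to 170 g. Origin: centre of its underside; z along the bottle, up.
- dropper: Small dark grey dropper bottle with a white nozzle, loose, standing upright on the desk. Round body 29 mm across up to 58 mm height, nozzle 18 mm across above that, 86 mm in all; 14 to 28 g. Origin: centre of its underside; z up.
- pot: Short round blue paint pot, loose, standing upright on the desk. 35 mm across, 36 mm high; 28 to 56 g. Origin: centre of its underside; z up.
- tube: White tube of cement, loose, lying flat on the desk. 78 mm long (own x), 29 mm wide (own y), 21 mm high. Its crimped end at x = -39 mm is 29 mm wide and thin; from there it grows to a round shoulder at x = +16 mm, 23 mm across and 21 mm high; then a round cap, 16 mm across, to x = +39 mm. Grip it low, across y, near x = +6 mm. 28 to 56 g. Origin: centre of its underside; z up.
- wide_cup: The wider of the two round bare-metal cups, fixed on the cutting mat (2.5 mm thick, on the desk): holder for the glue bottle. 68 mm across (76 mm at the foot), rim 22 mm above its underside, opening 60 mm across, inner floor 5 mm above its underside. Origin: centre of its underside; z up.
- narrow_cup: The narrower of the two round bare-metal cups, fixed on the cutting mat (2.5 mm thick, on the desk): holder for the dropper bottle. 53 mm across (61 mm at the foot), rim 22 mm above its underside, opening 45 mm across, inner floor 5 mm above its underside. Origin: centre of its underside; z up.
- square_tray: Square wooden tray, fixed on the cutting mat (2.5 mm thick, on the desk): holder for the paint pot. 68 x 68 mm outside, rim 14 mm above its underside, walls 8 mm, opening 52 x 52 mm, inner floor 5 mm above its underside. Origin: centre of its underside; x and y along its sides.
- long_tray: Oblong wooden tray, fixed on the cutting mat (2.5 mm thick, on the desk): holder for the cement tube. 112 mm (own x) by 62 mm (own y) outside, rim 9 mm above its underside, walls 8 mm, opening 96 x 46 mm, inner floor 5 mm above its underside. Origin: centre of its underside.
- cutters: Small flush cutters with red grips lying on the desk, not to be moved. 124 mm long (own x, jaws at +x), 78 mm wide, 14 mm high. Origin: centre of the underside.
- tweezers: Fine metal tweezers lying on the desk, not to be moved. 115 mm long (own y), 12 mm wide, 8 mm high. Origin: centre of the underside.
There are look-alikes about, which are no part of the job. Of the things that look like the glue_bottle, the middle-sized one is meant.

How it is judged:
At the end, for the whole second after the job is handed in: Each thing on the floor of its own holder (underside under 9 mm above the holder's). Bottles and pot within 13 mm of its centre, upright within 0.12 rad. Tube within 14 mm lengthwise, 13 mm across, along the tray within 0.35 rad, flat within 0.15 rad. All below 0.02 m/s (horizontal distance between glue_bottle and wide_cup below 0.013 m and z of glue_bottle in the frame of wide_cup between 0 and 0.009 m and angle between each of glue_bottle, dropper, pot's own z axis and vertical below 0.12 rad and horizontal distance between dropper and narrow_cup below 0.013 m and z of dropper in the frame of narrow_cup between 0 and 0.009 m and horizontal distance between pot and square_tray below 0.013 m and z of pot in the frame of square_tray between 0 and 0.009 m and x of tube in the frame of long_tray between -0.014 and 0.014 m and y of tube in the frame of long_tray between -0.013 and 0.013 m and z of tube in the frame of long_tray between 0 and 0.009 m and angle between the x axis of tube and the x axis of long_tray, either way round below 0.35 rad and angle between tube's own z axis and vertical below 0.15 rad and linear speed of each of glue_bottle, dropper, pot, tube below 0.02 m/s); the robot touches nothing.
It fails at once if the glue bottle was knocked over (tilted more than 1 rad) (angle between glue_bottle's own z axis and vertical above 1 rad).
It fails at once if the dropper bottle was knocked over (tilted more than 1 rad) (angle between dropper's own z axis and vertical above 1 rad).
It fails at once if the paint pot was knocked over (tilted more than 1 rad) (angle between pot's own z axis and vertical above 1 rad).
It fails at once if the cutters were moved more than 20 mm (distance of cutters from where it was at the start of the episode above 0.02 m).
It fails at once if the tweezers were moved more than 20 mm (distance of tweezers from where it was at the start of the episode above 0.02 m).
It also fails if it takes over 99 s, if anything falls off the work surface, if the arm or the gripper's body presses on something with over 40 N, if the wrist force passes 120 N, or if a joint passes its speed limit or range.

## Working session

There is one attempt and no reset: what is moved stays moved. The work goes in short steps, Python scripts to look and compute and a shell command to move; the robot and the scene stay as the last step left them, time stands still between calls to the robot, and variables do not carry over. Pictures are saved under pics/ and viewed, at most 18 in all, crops included, and the job is handed in when it is done.

```bash
ls; mkdir -p pics; cat > h.py <<'E'
import numpy as np, cv2
from plant import *
def und(s,uv):
    K=s["camera_matrix"];x=(uv[0]-K[0][2])/K[0][0];y=(uv[1]-K[1][2])/K[1][1]
    a,b=x,y
    for _ in range(20):
        f=1+s["k1"]*(a*a+b*b);a,b=x/f,y/f
    return np.array([a,b,1.])
def rayz(s,uv,z):
    R=np.array(s["R"]);c=-R.T@s["t"];d=R.T@und(s,uv);return c+d*(z-c[2])/d[2]
def dep(s,uv):
    R=np.array(s["R"]);u,v=int(round(uv[0])),int(round(uv[1]))
    p=s["range_z"][max(0,v-2):v+3,max(0,u-2):u+3];p=p[p>0]
    if not len(p):return np.full(3,np.nan)
    return R.T@(und(s,uv)*np.median(p)-s["t"])
def proj(s,X):
    K=np.array(s["camera_matrix"]);p=np.array(s["R"])@X+s["t"];p=p[:2]/p[2];p=p*(1+s["k1"]*(p@p));return K[:2,:2]@p+K[:2,2]
def cloud(s):
    h,w=s["range_z"].shape;K=np.array(s["camera_matrix"]);v,u=np.mgrid[:h,:w]
    x=(u-K[0,2])/K[0,0];y=(v-K[1,2])/K[1,1];a,b=x,y
    for _ in range(15):
        f=1+s["k1"]*(a*a+b*b);a,b=x/f,y/f
    P=np.stack([a,b,np.ones_like(a)],-1)*s["range_z"][...,None]
    P=(P-s["t"])@np.array(s["R"]);P[s["range_z"]<=0]=np.nan
    return P
def save(s,n):cv2.imwrite("pics/"+n,cv2.cvtColor(s["image"],cv2.COLOR_RGB2BGR))
names="glue_bottle dropper pot tube wide_cup narrow_cup square_tray long_tray cutters tweezers".split()
E
python3 - <<'E'
from h import *
np.set_printoptions(precision=3,suppress=True)
o=get_obs();print(o,hold_point_z)
for c in ["top","scene"]:
    s=snapshot(c);save(s,c+"0.png");print(c,s["t"],-np.array(s["R"]).T@s["t"],(s["range_z"]>0).mean())
    for n in names:
        for b in boxes_of(s,n)[:4]:print(n,round(b["conf"],2),np.array(b["uv"]).round(),dep(s,b["uv"]))
E
```

```text
pics
{'time_s': 0.0, 'qpos': array([ 1.25 ,  0.092,  1.232, -0.   ,  1.82 , -0.057]), 'joint_vel': array([ 0.001,  0.001, -0.   ,  0.   ,  0.002,  0.001]), 'joint_torque': array([  0.004, -44.646, -40.646,   0.07 ,   0.029,  -0.   ]), 'position': array([0.156, 0.579, 0.201]), 'ee_rot': array([-0.   ,  0.131,  0.991, -0.001]), 'ft_force': array([ 0.074,  0.234, -0.194]), 'torque': array([-0.006, -0.016, -0.038]), 'gripper_force': 0.0, 'opening': 0.08781311279798427} -0.0187
top [-0.065  0.538  0.992] [ 0.329 -0.048  1.08 ] 0.995953125
glue_bottle 0.67 [394. 244.] [ 0.418 -0.256  0.086]
glue_bottle 0.63 [370. 231.] [ 0.439 -0.182  0.152]
glue_bottle 0.63 [413. 154.] [ 0.635 -0.285  0.163]
dropper 0.59 [242. 161.] [0.624 0.162 0.061]
pot 0.6 [192. 219.] [0.459 0.289 0.032]
tube 0.77 [262. 224.] [0.459 0.099 0.015]
tube 0.5 [242. 160.] [0.625 0.161 0.064]
wide_cup 0.91 [337. 203.] [ 0.531 -0.108  0.008]
wide_cup 0.63 [439. 208.] [ 0.532 -0.398  0.008]
narrow_cup 0.84 [437. 205.] [ 0.54  -0.392  0.008]
narrow_cup 0.59 [285. 163.] [ 0.643  0.049 -0.001]
square_tray 0.8 [390. 199.] [ 0.549 
[... 339 characters left out ...]
56  0.963] 0.99569921875
glue_bottle 0.92 [395. 228.] [ 0.64  -0.327  0.133]
glue_bottle 0.86 [291. 227.] [ 0.43  -0.202  0.105]
glue_bottle 0.74 [304. 259.] [ 0.43  -0.278  0.07 ]
dropper 0.68 [302. 148.] [0.613 0.16  0.03 ]
pot 0.63 [241. 139.] [0.455 0.292 0.025]
tube 0.59 [266. 179.] [0.465 0.087 0.012]
wide_cup 0.62 [312. 217.] [ 0.529 -0.107  0.009]
narrow_cup 0.91 [360. 296.] [ 0.526 -0.39   0.006]
narrow_cup 0.23 [313. 216.] [ 0.531 -0.104  0.009]
square_tray 0.6 [304. 149.] [0.617 0.157 0.028]
long_tray 0.72 [370. 217.] [ 0.674 -0.172  0.007]
long_tray 0.24 [360. 296.] [ 0.526 -0.39   0.006]
cutters 0.85 [323. 168.] [0.645 0.071 0.008]
cutters 0.58 [314. 213.] [ 0.54  -0.096  0.009]
```

```bash
python3 - <<'E'
import cv2
a=cv2.imread("pics/top0.png")[110:270,150:470];cv2.imwrite("pics/top0c.png",cv2.resize(a,None,fx=2.5,fy=2.5,interpolation=cv2.INTER_CUBIC))
a=cv2.imread("pics/scene0.png")[80:340,200:460];cv2.imwrite("pics/scene0c.png",cv2.resize(a,None,fx=2.3,fy=2.3,interpolation=cv2.INTER_CUBIC))
E
```

```text
(no output)
```

View pics/top0c.png

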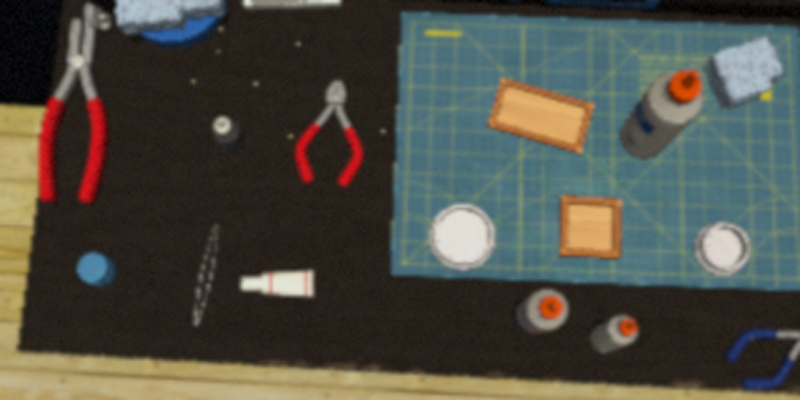

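View pics/scene0c.png

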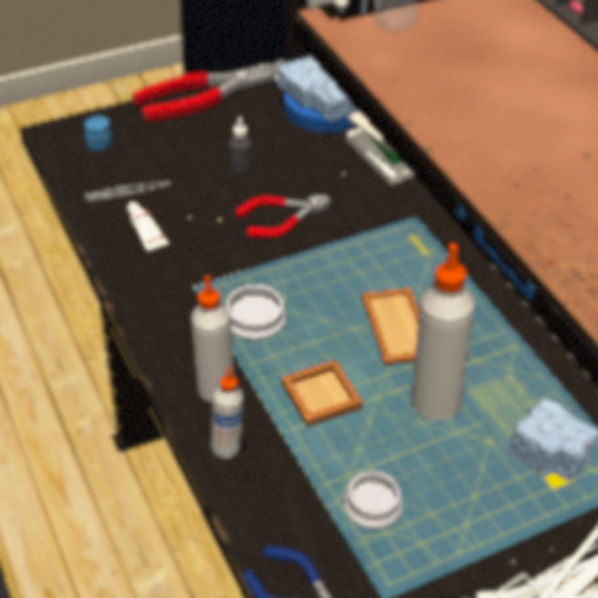

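The middle-sized glue bottle is the one at top crop (545,310), standing at about (0.43, -0.19). The small bottle beside it and the big one on the mat are look-alikes. The cups, trays, pot, dropper and tube match the network's detections. Next I'll measure them all from both depth clouds.

```bash
cat >> h.py <<'E'
def blob(P,c,r,z0,z1):
    Q=P.reshape(-1,3);Q=Q[~np.isnan(Q[:,0])];m=(np.hypot(*(Q[:,:2]-np.array(c)).T)<r)&(Q[:,2]>z0)&(Q[:,2]<z1);return Q[m]
def desc(Q):
    if len(Q)<4:return len(Q)
    (cx,cy),(w,h),a=cv2.minAreaRect((Q[:,:2]*1000).astype(np.float32));return len(Q),"mean",Q.mean(0).round(4),"rect c",round(cx,1),round(cy,1),"wh",round(w,1),round(h,1),"ang",round(a,1),"z95",np.percentile(Q[:,2],95).round(4)
def goto(x,y,z,yaw=None):
    "yaw: direction of tool y (closing) in world; prints tool-frame shift BEFORE roll, roll needed"
    from scipy.spatial.transform import Rotation as Ro
    o=get_obs();q=np.array(o["ee_rot"]);R=Ro.from_quat(q[[1,2,3,0]]).as_matrix()
    d=R.T@(np.array([x,y,z])-o["position"]);cy=np.arctan2(R[1,1],R[0,1])
    r=None
    if yaw is not None:r=-((yaw-cy+np.pi/2)%np.pi-np.pi/2)
    print("pos",o["position"].round(4),"shift",d.round(4),"closing yaw",cy.round(3),"roll",r,"q6",o["qpos"][5].round(2),"t",o["time_s"],"open",round(o["opening"],4),"gf",round(o["gripper_force"],1))
E
python3 - <<'E'
from h import *
L=dict(glue=((.43,-.19),.045,.03,.25),small=((.42,-.265),.04,.03,.25),big=((.63,-.30),.06,.03,.4),dropper=((.62,.16),.03,.015,.2),pot=((.457,.29),.03,.015,.2),tube=((.459,.099),.06,.007,.05),wide=((.53,-.107),.05,.016,.04),narrow=((.535,-.393),.045,.016,.04),square=((.55,-.26),.06,.011,.03),long=((.675,-.185),.08,.0085,.03),cutters=((.645,.05),.08,.005,.03),tweez=((.44,.17),.06,.004,.03))
for c in ["top","scene"]:
    s=snapshot(c);P=cloud(s);print(c,"desk z",np.median(blob(P,(.5,.05),.03,-.02,.02)[:,2]),"mat z",np.median(blob(P,(.6,-.1),.02,-.02,.02)[:,2]))
    for n,a in L.items():print(n,*np.array(desc(blob(P,*a)),dtype=object).ravel())
s=snapshot("wrist");save(s,"w0.png");print("cam",-np.array(s["R"]).T@s["t"])
goto(.457,.29,.15)
E
```

```text
top desk z -7.248264933255606e-05 mat z 0.0025633336115848423
glue 254 mean [ 0.4336 -0.1792  0.1227] rect c 435.7 -183.3 wh 38.2 38.7 ang 1.9 z95 0.1537
small 168 mean [ 0.4204 -0.2616  0.0847] rect c 421.8 -264.7 wh 30.4 27.0 ang 15.6 z95 0.1137
big 692 mean [ 0.6404 -0.2932  0.1437] rect c 647.1 -298.3 wh 52.4 43.1 ang 58.7 z95 0.2086
dropper 118 mean [0.6199 0.1657 0.0519] rect c 623.1 167.8 wh 24.6 28.4 ang 37.2 z95 0.0776
pot 146 mean [0.4634 0.3002 0.0326] rect c 464.0 301.4 wh 31.6 32.7 ang 49.7 z95 0.0386
tube 187 mean [0.4613 0.1029 0.0141] rect c 461.0 104.4 wh 23.3 72.8 ang 3.6 z95 0.0205
wide 126 mean [ 0.5252 -0.1021  0.0237] rect c 525.8 -102.2 wh 65.2 65.9 ang 48.3 z95 0.0276
narrow 114 mean [ 0.5281 -0.3934  0.0228] rect c 528.3 -393.4 wh 52.2 51.2 ang 39.7 z95 0.0271
square 278 mean [ 0.5442 -0.2456  0.016 ] rect c 543.8 -245.7 wh 68.9 68.0 ang 0.3 z95 0.0197
long 482 mean [ 0.6734 -0.1879  0.011 ] rect c 688.5 -191.7 wh 114.4 101.0 ang 76.8 z95 0.0143
cutters 330 mean [0.6352 0.0534 0.0103] rect c 635.1 53.6 wh 147.7 122.7 ang 67.9 z95 0.0138
tweez 102 mean [0.4496
[... 702 characters left out ...]
 -0.1038  0.0228] rect c 523.5 -102.6 wh 69.6 65.2 ang 65.5 z95 0.028
narrow 170 mean [ 0.526  -0.3961  0.0222] rect c 525.9 -396.2 wh 53.5 51.3 ang 63.4 z95 0.0266
square 324 mean [ 0.5411 -0.2484  0.0163] rect c 541.5 -247.6 wh 72.5 69.6 ang 89.5 z95 0.0201
long 389 mean [ 0.6676 -0.1802  0.0112] rect c 656.4 -166.2 wh 143.3 102.5 ang 52.0 z95 0.0149
cutters 284 mean [0.6347 0.0507 0.0104] rect c 638.3 47.8 wh 143.0 145.6 ang 61.5 z95 0.0153
tweez 168 mean [0.4459 0.1696 0.0079] rect c 443.5 170.9 wh 114.1 107.2 ang 76.8 z95 0.0193
cam [0.08264594 0.59856921 0.38559071]
pos [0.1564 0.5793 0.2022] shift [-0.3656 -0.2009  0.0522] closing yaw 1.307 roll None q6 -0.06 t 1.25 open 0.0878 gf 0.0
```

```bash
python3 -m pendant '[{"x":-0.037,"y":-0.019,"z":0.007},{"x":-0.037,"y":-0.019,"z":0.007},{"x":-0.037,"y":-0.019,"z":0.007},{"x":-0.037,"y":-0.019,"z":0.007},{"x":-0.037,"y":-0.019,"z":0.007},{"x":-0.037,"y":-0.019,"z":0.007},{"x":-0.037,"y":-0.019,"z":0.007},{"x":-0.037,"y":-0.019,"z":0.007},{"x":-0.037,"y":-0.019,"z":0.007},{"x":-0.037,"y":-0.019,"z":0.007},{},{}]' 0
python3 - <<'E'
from h import *
s=snapshot("wrist");save(s,"w1.png");P=cloud(s)
for b in boxes_of(s,"pot"):print(b,dep(s,b["uv"]))
print("all",*desc(blob(P,(.463,.301),.04,.01,.06)));print("top",*desc(blob(P,(.463,.301),.04,.03,.06)))
goto(.463,.301,.014)
E
```

```text
validation failed for argument at $[0]...
Traceback (most recent call last):
TypeError: Value after * must be an iterable, not int
```

View pics/w1.png

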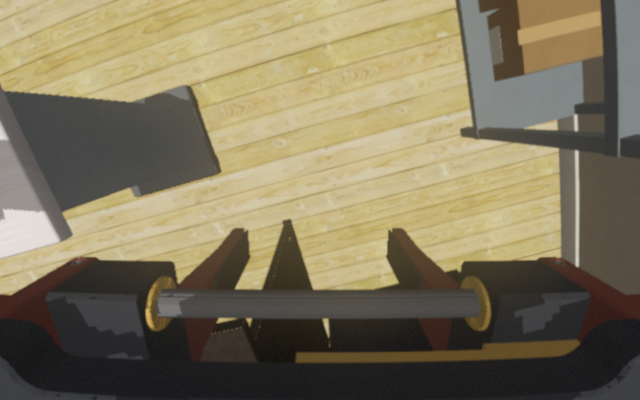

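The call was refused, most likely because every row needs all four keys. The picture therefore still shows the floor at the start pose, with the fingertips near (240,235) and (395,235).

```bash
python3 -m pendant '[{"x":-0.037,"y":-0.019,"z":0.007,"roll":0},{"x":-0.037,"y":-0.019,"z":0.007,"roll":0},{"x":-0.037,"y":-0.019,"z":0.007,"roll":0},{"x":-0.037,"y":-0.019,"z":0.007,"roll":0},{"x":-0.037,"y":-0.019,"z":0.007,"roll":0},{"x":-0.037,"y":-0.019,"z":0.007,"roll":0},{"x":-0.037,"y":-0.019,"z":0.007,"roll":0},{"x":-0.037,"y":-0.019,"z":0.007,"roll":0},{"x":-0.037,"y":-0.019,"z":0.007,"roll":0},{"x":-0.037,"y":-0.019,"z":0.007,"roll":0},{"x":0,"y":0,"z":0,"roll":0},{"x":0,"y":0,"z":0,"roll":0}]' 0
cat > look.py <<'E'
import sys
from h import *
n,x,y,r,z0,zt,tz,pic=sys.argv[1],*map(float,sys.argv[2:8]),sys.argv[8]
s=snapshot("wrist");save(s,pic);P=cloud(s)
for b in boxes_of(s,n):print(b,dep(s,b["uv"]))
print("all",desc(blob(P,(x,y),r,z0,.3)));print("top",desc(blob(P,(x,y),r,zt,.3)))
print("fitted centre (z0+)",desc(blob(P,(x,y),r,z0,.3)))
goto(x,y,tz)
E
python3 look.py pot .463 .301 .04 .01 .03 .014 w2.png
```

```text
time_s: 2.55
position: [0.4643, 0.2988, 0.1319]
ee_rot: [-0.0, 0.133, 0.991, -0.0]
ft_force: [-0.8, 0.6, 0.2]
opening: 0.0879
gripper_force: 0.0
{'uv': [322.3, 192.2], 'conf': 0.77} [0.45961189 0.30417164 0.03702198]
all (20923, 'mean', array([0.4415, 0.3081, 0.2535]), 'rect c', 447.5, 308.6, 'wh', 55.5, 54.8, 'ang', 21.0, 'z95', np.float64(0.2749))
top (20786, 'mean', array([0.4415, 0.3081, 0.255 ]), 'rect c', 447.5, 308.6, 'wh', 55.5, 54.8, 'ang', 21.0, 'z95', np.float64(0.2749))
fitted centre (z0+) (20923, 'mean', array([0.4415, 0.3081, 0.2535]), 'rect c', 447.5, 308.6, 'wh', 55.5, 54.8, 'ang', 21.0, 'z95', np.float64(0.2749))
pos [0.4636 0.3001 0.1325] shift [0.0008 0.0006 0.1185] closing yaw 1.308 roll None q6 -0.8 t 2.65 open 0.0878 gf 0.0
```

View pics/w2.png

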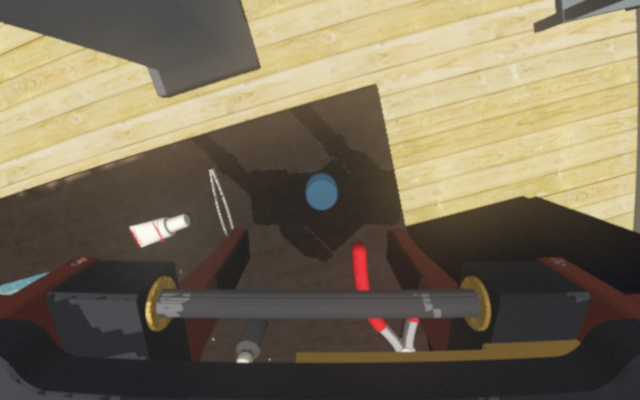

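The pot shows at (322,192), midway between the fingers and ahead of them in view. I need a z cap to leave the gripper out of the cloud. The descent is -y about 0 and z 0.118, with 0.463/0.301 agreed within about 3 mm.

```bash
sed -i 's/,r,z0,\.3/,r,z0,zt+.03/g; s/,r,zt,\.3/,r,zt,zt+.03/; /fitted/d' look.py; python3 look.py pot .463 .301 .04 .01 .03 .014 w3.png
```

```text
{'uv': [320.8, 193.5], 'conf': 0.85} [0.46007425 0.30367097 0.03703615]
all (914, 'mean', array([0.4594, 0.3026, 0.0345]), 'rect c', 461.2, 302.1, 'wh', 33.1, 33.6, 'ang', 30.4, 'z95', np.float64(0.038))
top (776, 'mean', array([0.4612, 0.3024, 0.0368]), 'rect c', 461.9, 302.3, 'wh', 31.4, 32.2, 'ang', 75.1, 'z95', np.float64(0.0381))
pos [0.4634 0.3005 0.1327] shift [0.0006 0.0003 0.1187] closing yaw 1.309 roll None q6 -0.8 t 2.75 open 0.0878 gf 0.0
```

```bash
python3 -m pendant '[{"x":0.002,"y":0.001,"z":0.02,"roll":0},{"x":0,"y":0,"z":0.03,"roll":0},{"x":0,"y":0,"z":0.03,"roll":0},{"x":0,"y":0,"z":0.02,"roll":0},{"x":0,"y":0,"z":0.012,"roll":0},{"x":0,"y":0,"z":0.006,"roll":0},{"x":0,"y":0,"z":0,"roll":0},{"x":0,"y":0,"z":0,"roll":0}]' 0 12 && python3 -m pendant '[{"x":0,"y":0,"z":0,"roll":0},{"x":0,"y":0,"z":0,"roll":0},{"x":0,"y":0,"z":0,"roll":0},{"x":0,"y":0,"z":0,"roll":0},{"x":0,"y":0,"z":0,"roll":0},{"x":0,"y":0,"z":0,"roll":0},{"x":0,"y":0,"z":0,"roll":0},{"x":0,"y":0,"z":0,"roll":0}]' 1 12
```

```text
time_s: 3.55
position: [0.463, 0.3014, 0.0155]
ee_rot: [0.001, 0.131, 0.991, 0.001]
ft_force: [0.4, -0.2, 0.6]
opening: 0.0878
gripper_force: 0.0
time_s: 4.35
position: [0.4627, 0.3009, 0.015]
ee_rot: [0.0, 0.132, 0.991, 0.0]
ft_force: [-0.1, -3.1, 7.6]
opening: 0.027
gripper_force: 4.0
```

The opening is 27 mm on a 35 mm pot, which looks wrong, so I'll look before going on.

```bash
python3 look.py pot .463 .301 .05 .01 .03 .014 w4.png; python3 -c "
from plant import *;o=get_obs();print(o['opening'],o['gripper_force'],o['ft_force'])"
```

```text
{'uv': [316.7, 235.3], 'conf': 0.67} [0.45479081 0.30165231 0.03741984]
all (3112, 'mean', array([0.4568, 0.3019, 0.0374]), 'rect c', 459.6, 298.0, 'wh', 43.7, 34.1, 'ang', 59.9, 'z95', np.float64(0.0563))
top (2616, 'mean', array([0.4584, 0.3016, 0.0405]), 'rect c', 462.0, 302.6, 'wh', 44.5, 33.0, 'ang', 86.1, 'z95', np.float64(0.057))
pos [0.4633 0.3003 0.016 ] shift [0.0005 0.0006 0.002 ] closing yaw 1.307 roll None q6 -0.79 t 4.45 open 0.0193 gf 7.6
0.019320739728143504 7.592249814397292 [-1.44546461 -5.12766261  9.55077169]
```

View pics/w4.png

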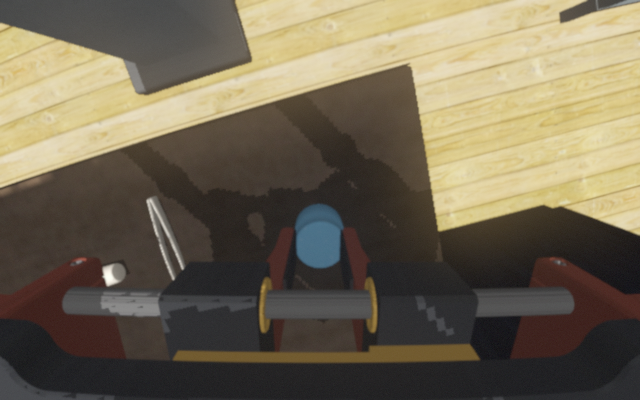

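The pot at (318,237) is between the fingers, but the pads (grasp point z≈34 mm) are riding on its top edge. I'll open, go lower and regrip.

```bash
python3 -m pendant '[{"x":0,"y":0,"z":0,"roll":0},{"x":0,"y":0,"z":0,"roll":0},{"x":0,"y":0,"z":0,"roll":0},{"x":0,"y":0,"z":0,"roll":0},{"x":0,"y":0,"z":0,"roll":0},{"x":0,"y":0,"z":0,"roll":0}]' 0; python3 look.py pot .463 .301 .05 .01 .03 .014 w5.png; python3 - <<'E'
from h import *
s=snapshot("top");print(desc(blob(cloud(s),(.463,.301),.05,.02,.05)))
E
```

```text
time_s: 5.05
position: [0.4629, 0.3011, 0.0147]
ee_rot: [0.001, 0.131, 0.991, 0.0]
ft_force: [0.4, 1.4, 1.4]
opening: 0.0638
gripper_force: 0.8
all (4037, 'mean', array([0.4595, 0.3122, 0.0396]), 'rect c', 462.2, 301.2, 'wh', 82.0, 33.8, 'ang', 77.9, 'z95', np.float64(0.0564))
top (3342, 'mean', array([0.4607, 0.3134, 0.0428]), 'rect c', 462.7, 301.4, 'wh', 81.9, 33.3, 'ang', 79.0, 'z95', np.float64(0.0569))
pos [0.4623 0.3007 0.0139] shift [-0.0006  0.0005 -0.0001] closing yaw 1.307 roll None q6 -0.79 t 5.15 open 0.0718 gf 0.1
0
```

View pics/w5.png

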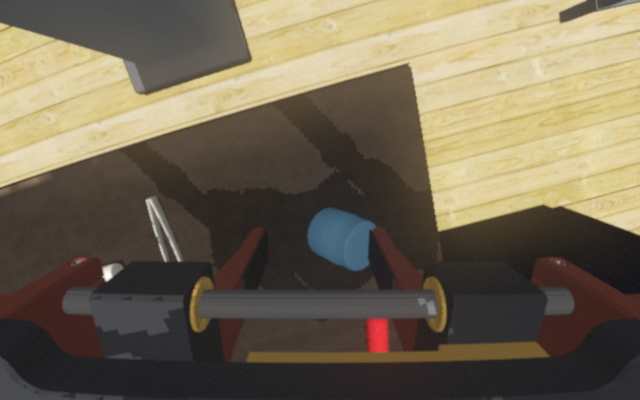

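The pot at (340,238) is tilted and leans on the right finger. I'll measure the tilt before moving anything.

```bash
python3 - <<'E'
from h import *
s=snapshot("wrist");save(s,"w6.png");P=cloud(s);im=s["image"].astype(int)
m=(im[...,2]>im[...,0]+35)&~np.isnan(P[...,0])&(P[...,2]<.06)
m[:200]=0;m[275:]=0;m[:,:300]=0;m[:,385:]=0
v,u=np.nonzero(m);Q=P[m];print(len(Q),Q.min(0),Q.max(0),u.min(),u.max(),v.min(),v.max())
# disc: local plane fits by normals
for (a,b) in [(358,245),(350,250),(362,240),(330,228),(320,235),(340,225)]:
    w=P[b-5:b+6,a-5:a+6].reshape(-1,3);w=w[~np.isnan(w[:,0])];c=w.mean(0);n=np.linalg.svd(w-c)[2][2];n*=np.sign(n[2]);print((a,b),c.round(4),n.round(2),"tilt",np.arccos(n[2]).round(2))
print(get_obs()["opening"],get_obs()["gripper_force"])
cv2.imwrite("pics/w6c.png",cv2.resize(cv2.cvtColor(s["image"],cv2.COLOR_RGB2BGR)[180:300,240:440],None,fx=4,fy=4))
E
```

```text
3078 [0.44702777 0.29637577 0.01397507] [0.48424887 0.34320889 0.04986108] 314 382 210 270
(358, 245) [0.4621 0.3244 0.0468] [-0.25 -0.    0.97] tilt 0.25
(350, 250) [0.4648 0.3191 0.0453] [-0.23 -0.64  0.74] tilt 0.74
(362, 240) [0.4602 0.3275 0.0454] [0.01 0.59 0.81] tilt 0.63
(330, 228) [0.4535 0.3102 0.0312] [-0.78 -0.39  0.5 ] tilt 1.05
(320, 235) [0.4572 0.3026 0.0294] [-0.45 -0.58  0.68] tilt 0.82
(340, 225) [0.4523 0.3169 0.0334] [-0.87 -0.23  0.44] tilt 1.12
0.07980944976935768 0.0
```

View pics/w6c.png

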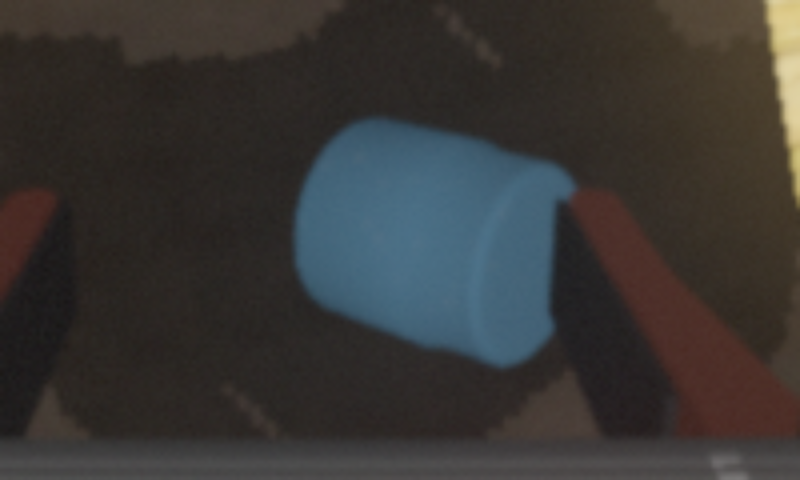

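The pot is leaning on the opening finger and still moving with it. I'll push it back upright straight away with that finger by shifting along -tool y and stopping the opening.

```bash
python3 -m pendant '[{"x":0,"y":-0.02,"z":0,"roll":0},{"x":0,"y":0,"z":0,"roll":0},{"x":0,"y":0,"z":0,"roll":0}]' 0.25; python3 - <<'E'
from h import *
s=snapshot("wrist");save(s,"w7.png");P=cloud(s);im=s["image"].astype(int)
m=(im[...,2]>im[...,0]+35)&~np.isnan(P[...,0])&(P[...,2]<.06)&(np.hypot(P[...,0]-.46,P[...,1]-.31)<.06)
Q=P[m];print(len(Q),Q.min(0),Q.max(0),desc(Q))
cv2.imwrite("pics/w7c.png",cv2.resize(cv2.cvtColor(s["image"],cv2.COLOR_RGB2BGR)[180:300,240:440],None,fx=3,fy=3))
goto(.463,.301,.014)
E
```

```text
time_s: 5.55
position: [0.4588, 0.2824, 0.0177]
ee_rot: [0.002, 0.132, 0.991, 0.002]
ft_force: [-1.9, -1.1, 14.6]
opening: 0.0664
gripper_force: 6.8
2254 [0.44628214 0.28806357 0.00748881] [0.48199128 0.32723563 0.04562125] (2254, 'mean', array([0.458 , 0.3053, 0.0336]), 'rect c', 461.0, 305.8, 'wh', 33.0, 32.0, 'ang', 54.4, 'z95', np.float64(0.0434))
pos [0.4588 0.2825 0.0176] shift [0.0008 0.0189 0.0037] closing yaw 1.307 roll None q6 -0.82 t 5.6 open 0.066 gf 6.8
```

View pics/w7c.png

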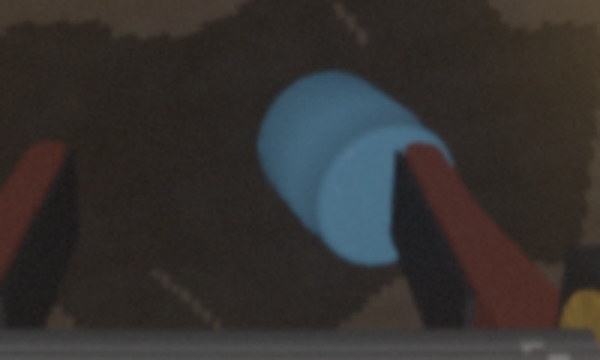

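The push has cut the tilt, and the fingertip now presses on the top disc. Next I'll check the real fingertip height and the disc normal.

```bash
python3 - <<'E'
from h import *
s=snapshot("wrist");save(s,"w8.png");P=cloud(s);im=s["image"].astype(int)
np.set_printoptions(precision=4,suppress=True)
for n,(a,b) in dict(disc1=(355,250),disc2=(362,240),disc3=(365,258),side1=(335,225),side2=(345,212)).items():
    w=P[b-4:b+5,a-4:a+5].reshape(-1,3);w=w[~np.isnan(w[:,0])];c=w.mean(0);q=np.linalg.svd(w-c)[2][2];q*=np.sign(q[2]);print(n,c,q.round(2),"tilt",np.arccos(min(1,q[2])).round(2))
red=(im[...,0]>im[...,2]+30)&(im[...,0]<150)
for lo,hi in((220,280),(365,420)):
    M=red.copy();M[:,:lo]=0;M[:,hi:]=0;M[:215]=0;M[285:]=0;v,u=np.nonzero(M)
    for r in np.unique(v)[:40:5]:
        k=v==r;print(r,u[k].min(),u[k].max(),P[r,u[k]].mean(0))
print(get_obs()["opening"],get_obs()["ft_force"])
E
```

```text
disc1 [0.4659 0.304  0.0423] [0.09 0.3  0.95] tilt 0.32
disc2 [0.4609 0.3098 0.0412] [0.19 0.26 0.95] tilt 0.32
disc3 [0.4742 0.309  0.0402] [0.17 0.27 0.95] tilt 0.33
side1 [0.4534 0.2953 0.024 ] [-0.67 -0.7   0.26] tilt 1.31
side2 [0.4477 0.3041 0.0194] [-0.98 -0.15  0.13] tilt 1.44
228 252 260 [0.4362 0.2482 0.0403]
233 248 259 [0.4363 0.2483 0.0482]
238 245 256 [0.4363 0.2482 0.0554]
243 241 254 [0.4378 0.2463 0.058 ]
248 238 252 [0.4362 0.2483 0.0685]
253 233 249 [0.4378 0.2457 0.0699]
258 229 246 [0.4358 0.2476 0.0801]
263 224 244 [0.4356 0.2474 0.0853]
229 377 382 [0.456  0.3217 0.0423]
234 378 387 [0.4561 0.3218 0.05  ]
239 380 391 [0.456  0.3219 0.0574]
244 382 394 [0.4562 0.3217 0.0636]
249 385 398 [0.4559 0.3219 0.0703]
254 388 402 [0.4563 0.3223 0.0755]
259 390 408 [0.456  0.3227 0.0814]
264 393 412 [0.4559 0.3229 0.0866]
0.06580815629685628 [-1.208  -1.3326 15.6619]
```

The open fingertips actually sit about 20 mm higher than the shut-finger TCP. That explains the slip: they came down on the pot's top edge. The pot is now tilted only 0.32 rad, so lifting straight off will let it settle upright.

```bash
python3 -m pendant '[{"x":0,"y":0,"z":-0.01,"roll":0},{"x":0,"y":0,"z":-0.03,"roll":0},{"x":0,"y":0,"z":-0.03,"roll":0},{"x":0,"y":0.015,"z":-0.02,"roll":0},{"x":0,"y":0,"z":0,"roll":0},{"x":0,"y":0,"z":0,"roll":0}]' 0.55; python3 look.py pot .462 .302 .05 .01 .03 .014 w9.png
cat > tips.py <<'E'
from h import *
s=snapshot("wrist");P=cloud(s);im=s["image"].astype(int);o=get_obs()
from scipy.spatial.transform import Rotation as Ro
R=Ro.from_quat(np.array(o["ee_rot"])[[1,2,3,0]]).as_matrix();T=(P-o["position"])@R
m=(T[...,2]>-.06)&(T[...,2]<.03)&(abs(T[...,0])<.03)&(abs(T[...,1])<.07)
for sg in(-1,1):
    Q=T[m&(T[...,1]*sg>0)];print("opening",o["opening"].round(4),"side",sg,"n",len(Q),"max z",np.sort(Q[:,2])[-60::15].round(4),"y near tip",Q[Q[:,2]>Q[:,2].max()-.01][:,1].min().round(4),Q[Q[:,2]>Q[:,2].max()-.01][:,1].max().round(4),"x",Q[:,0].min().round(4),Q[:,0].max().round(4))
E
python3 tips.py
```

```text
time_s: 6.25
position: [0.4608, 0.2957, 0.1031]
ee_rot: [-0.001, 0.131, 0.991, -0.001]
ft_force: [-0.2, 0.3, -0.7]
opening: 0.0395
gripper_force: 0.0
{'uv': [323.0, 204.2], 'conf': 0.98} [0.4602267  0.30010664 0.0372597 ]
all (1132, 'mean', array([0.46  , 0.3013, 0.0342]), 'rect c', 462.2, 300.8, 'wh', 33.6, 32.9, 'ang', 74.4, 'z95', np.float64(0.0381))
top (944, 'mean', array([0.462 , 0.301 , 0.0368]), 'rect c', 462.5, 300.5, 'wh', 32.2, 32.2, 'ang', 76.4, 'z95', np.float64(0.0381))
pos [0.4601 0.2951 0.1018] shift [-0.0002  0.0074  0.0878] closing yaw 1.307 roll None q6 -0.8 t 6.35 open 0.0395 gf 0.0Traceback (most recent call last):
  File "tips.py", line 7, in <module>
    Q=T[m&(T[...,1]*sg>0)];print("opening",o["opening"].round(4),"side",sg,"n",len(Q),"max z",np.sort(Q[:,2])[-60::15].round(4),"y near tip",Q[Q[:,2]>Q[:,2].max()-.01][:,1].min().round(4),Q[Q[:,2]>Q[:,2].max()-.01][:,1].max().round(4),"x",Q[:,0].min().round(4),Q[:,0].max().round(4))
                                           ^^^^^^^^^^^^^^^^^^
AttributeError: 'float' object has no attribute 'round'
```

View pics/w9.png

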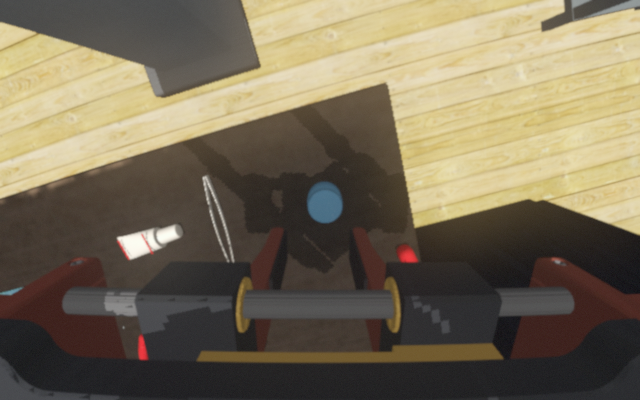

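The pot stands upright again at (323,204), at about (0.4625, 0.3006). Next I'll measure tip height against opening.

```bash
sed -i 's/o\["opening"\].round(4)/round(float(o["opening"]),4)/' tips.py; python3 tips.py; python3 -m pendant '[{"x":0,"y":0.004,"z":0,"roll":0},{"x":0,"y":0,"z":0,"roll":0},{"x":0,"y":0,"z":0,"roll":0},{"x":0,"y":0,"z":0,"roll":0}]' 0.3;python3 tips.py
```

```text
opening 0.0394 side -1 n 797 max z [-0.0254 -0.0247 -0.0238 -0.0226] y near tip -0.0295 -0.0206 x -0.0085 0.0137
opening 0.0394 side 1 n 803 max z [-0.0257 -0.0245 -0.0237 -0.0226] y near tip 0.0187 0.0277 x -0.0088 0.0136
time_s: 6.85
position: [0.4622, 0.2998, 0.1041]
ee_rot: [-0.0, 0.131, 0.991, -0.0]
ft_force: [0.1, -0.4, -0.1]
opening: 0.061
gripper_force: 0.0
opening 0.0619 side -1 n 927 max z [-0.0251 -0.0243 -0.0234 -0.0227] y near tip -0.0405 -0.0312 x -0.0083 0.0135
opening 0.0619 side 1 n 961 max z [-0.025  -0.0243 -0.0234 -0.0226] y near tip 0.0296 0.0389 x -0.0081 0.0136
```

Both the depth data and the contact say the fingertips end about 22 mm short of the reported TCP, whatever the opening. I'll go down in stages to TCP z≈0 (tips about 22 mm), check, and then go lower.

```bash
python3 -m pendant '[{"x":0,"y":0.001,"z":0.03,"roll":0},{"x":0,"y":0,"z":0.03,"roll":0},{"x":0,"y":0,"z":0.02,"roll":0},{"x":0,"y":0,"z":0.014,"roll":0},{"x":0,"y":0,"z":0.01,"roll":0},{"x":0,"y":0,"z":0,"roll":0},{"x":0,"y":0,"z":0,"roll":0}]' 0.2; python3 tips.py; python3 look.py pot .4625 .3006 .05 .01 .03 -.008 w10.png
```

```text
time_s: 7.6
position: [0.4629, 0.3011, 0.0011]
ee_rot: [0.0, 0.132, 0.991, 0.0]
ft_force: [0.4, 0.3, 0.5]
opening: 0.0704
gripper_force: 0.0
opening 0.0701 side -1 n 7645 max z [0.002  0.0021 0.0022 0.0024] y near tip -0.07 -0.0 x -0.03 0.03
opening 0.0701 side 1 n 7508 max z [0.0022 0.0023 0.0024 0.0025] y near tip 0.0006 0.07 x -0.03 0.03
{'uv': [315.9, 245.5], 'conf': 0.63} [0.45605718 0.30134241 0.03683172]
all (4914, 'mean', array([0.4579, 0.3024, 0.0375]), 'rect c', 462.5, 302.3, 'wh', 90.1, 33.9, 'ang', 80.2, 'z95', np.float64(0.0567))
top (4032, 'mean', array([0.4592, 0.302 , 0.0408]), 'rect c', 462.8, 301.9, 'wh', 90.3, 33.0, 'ang', 78.3, 'z95', np.float64(0.0573))
pos [0.4632 0.3013 0.0015] shift [ 0.0005 -0.0008  0.0095] closing yaw 1.307 roll None q6 -0.79 t 7.75 open 0.0698 gf 0.0
```

View pics/w10.png

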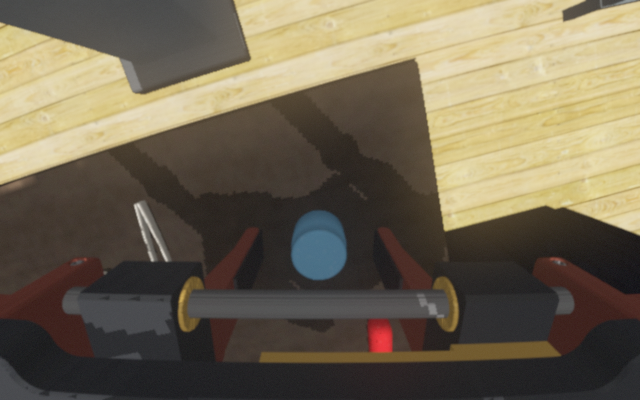

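The pot is centred between the fingers at (319,245) with no contact. Going 10 mm lower, then closing.

```bash
python3 -m pendant '[{"x":0,"y":0,"z":0.006,"roll":0},{"x":0,"y":0,"z":0.004,"roll":0},{"x":0,"y":0,"z":0,"roll":0}]' 0.2 && python3 -m pendant '[{"x":0,"y":0,"z":0,"roll":0},{"x":0,"y":0,"z":0,"roll":0},{"x":0,"y":0,"z":0,"roll":0},{"x":0,"y":0,"z":0,"roll":0},{"x":0,"y":0,"z":0,"roll":0},{"x":0,"y":0,"z":0,"roll":0},{"x":0,"y":0,"z":0,"roll":0}]' 1 12
```

```text
time_s: 8.05
position: [0.4619, 0.3005, -0.0109]
ee_rot: [-0.001, 0.132, 0.991, -0.0]
ft_force: [-0.7, -0.7, -0.2]
opening: 0.0701
gripper_force: 0.0
time_s: 8.75
position: [0.4625, 0.3009, -0.0098]
ee_rot: [0.0, 0.132, 0.991, 0.0]
ft_force: [0.6, -0.1, 0.2]
opening: 0.0333
gripper_force: 12.0
```

Firm grip at 33 mm and 12 N. Lifting, then carrying it towards the square tray.

```bash
python3 -m pendant '[{"x":0,"y":0,"z":-0.03,"roll":0},{"x":0,"y":0,"z":-0.05,"roll":0},{"x":0,"y":0,"z":-0.05,"roll":0},{"x":0,"y":-0.02,"z":0,"roll":0},{"x":-0.016,"y":-0.04,"z":0,"roll":0},{"x":-0.018,"y":-0.042,"z":0,"roll":0},{"x":-0.018,"y":-0.042,"z":0,"roll":0},{"x":-0.018,"y":-0.042,"z":0,"roll":0},{"x":-0.018,"y":-0.042,"z":0,"roll":0},{"x":-0.018,"y":-0.042,"z":0,"roll":0},{"x":-0.018,"y":-0.042,"z":0,"roll":0},{"x":-0.018,"y":-0.042,"z":0,"roll":0}]' && python3 -m pendant '[{"x":-0.018,"y":-0.042,"z":0,"roll":0},{"x":-0.018,"y":-0.042,"z":0,"roll":0},{"x":-0.018,"y":-0.042,"z":0,"roll":0},{"x":-0.018,"y":-0.020,"z":0,"roll":0},{"x":0,"y":0,"z":0,"roll":-0.13},{"x":0,"y":0,"z":0,"roll":-0.13},{"x":0,"y":0,"z":0,"roll":0},{"x":0,"y":0,"z":0,"roll":0}]'; python3 - <<'E'
from h import *
s=snapshot("wrist");save(s,"w11.png");P=cloud(s)
for n in["square_tray","wide_cup","narrow_cup","long_tray"]:
    for b in boxes_of(s,n)[:2]:print(n,b,dep(s,b["uv"]))
print("sq",desc(blob(P,(.5425,-.2465),.055,.011,.022)))
goto(.5425,-.2465,-.001,np.pi/2)
E
```

```text
time_s: 9.95
position: [0.5071, -0.0798, 0.1202]
ee_rot: [0.0, 0.132, 0.991, 0.0]
ft_force: [1.3, 0.8, -0.8]
opening: 0.0334
gripper_force: 12.0
time_s: 10.75
position: [0.5386, -0.2376, 0.12]
ee_rot: [-0.0, 0.004, 1.0, 0.0]
ft_force: [0.5, -0.8, 0.2]
opening: 0.0333
gripper_force: 12.0
square_tray {'uv': [309.4, 194.2], 'conf': 0.56} [ 0.53895963 -0.24708553  0.00849363]
wide_cup {'uv': [444.0, 179.2], 'conf': 0.95} [ 0.52303299 -0.10003869  0.00807658]
wide_cup {'uv': [635.1, 257.4], 'conf': 0.39} [0.62013307 0.15451389 0.01500652]
narrow_cup {'uv': [170.5, 182.5], 'conf': 0.91} [ 0.52454608 -0.3993595   0.00881282]
long_tray {'uv': [342.6, 281.9], 'conf': 0.53} [ 0.64866666 -0.20862524  0.00854276]
sq (1482, 'mean', array([ 0.5326, -0.2491,  0.017 ]), 'rect c', 540.8, -247.1, 'wh', 68.1, 67.3, 'ang', 89.4, 'z95', np.float64(0.0186))
pos [ 0.5387 -0.2374  0.1202] shift [-0.0038 -0.009   0.1212] closing yaw 1.566 roll -0.004604613706608696 q6 -2.04 t 11.0 open 0.0334 gf 12.0
```

View pics/w11.png

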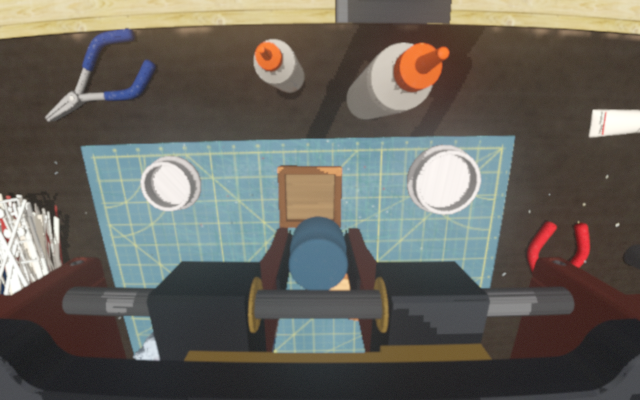

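The held pot is at (318,255), with the tray at (309,194), the wide cup at (444,180) and the narrow cup at (170,183). The tray centre agrees at (0.542, -0.247), so I'll lower the pot in.

```bash
python3 -m pendant '[{"x":-0.0035,"y":-0.0095,"z":0.02,"roll":0},{"x":0,"y":0,"z":0.03,"roll":0},{"x":0,"y":0,"z":0.03,"roll":0},{"x":0,"y":0,"z":0.02,"roll":0},{"x":0,"y":0,"z":0.012,"roll":0},{"x":0,"y":0,"z":0.006,"roll":0},{"x":0,"y":0,"z":0.003,"roll":0},{"x":0,"y":0,"z":0,"roll":0},{"x":0,"y":0,"z":0,"roll":0}]'; python3 -c "
from h import *
goto(.542,-.247,-.001)"
```

```text
time_s: 11.9
position: [0.5429, -0.2475, 0.0005]
ee_rot: [0.001, 0.002, 1.0, -0.0]
ft_force: [0.5, -0.2, -0.8]
opening: 0.033
gripper_force: 12.0
pos [ 5.429e-01 -2.475e-01  5.000e-04] shift [0.0009 0.0005 0.0015] closing yaw 1.567 roll None q6 -2.05 t 11.9 open 0.033 gf 12.0
```

```bash
python3 -m pendant '[{"x":0.001,"y":0,"z":0.0025,"roll":0},{"x":0,"y":0,"z":0,"roll":0}]' && python3 -m pendant '[{"x":0,"y":0,"z":0,"roll":0},{"x":0,"y":0,"z":0,"roll":0},{"x":0,"y":0,"z":0,"roll":0},{"x":0,"y":0,"z":0,"roll":0},{"x":0,"y":0,"z":0,"roll":0},{"x":0,"y":0,"z":-0.01,"roll":0},{"x":0,"y":0,"z":-0.03,"roll":0},{"x":0,"y":0,"z":-0.05,"roll":0},{"x":0,"y":0,"z":-0.05,"roll":0}]' 0.3; python3 - <<'E'
from h import *
for c in ["top","wrist"]:
    s=snapshot(c);P=cloud(s);print(c,"pot",desc(blob(P,(.542,-.247),.03,.025,.06)))
P=cloud(snapshot("top"));T=blob(P,(.461,.103),.05,.009,.05);T=T[T[:,1]<.145];print("tube",desc(T));L=blob(P,(.675,-.19),.08,.0105,.02);print("long",len(L),L.mean(0))
goto(.461,.103,.1,np.pi/2)
E
```

```text
time_s: 12.1
position: [0.5418, -0.2476, -0.0023]
ee_rot: [0.001, 0.002, 1.0, -0.001]
ft_force: [0.9, 0.0, 1.2]
opening: 0.0332
gripper_force: 12.0
time_s: 13.0
position: [0.5405, -0.2468, 0.1381]
ee_rot: [-0.001, 0.002, 1.0, 0.0]
ft_force: [1.4, -1.2, 1.2]
opening: 0.0617
gripper_force: 0.0
top pot (99, 'mean', array([ 0.5395, -0.2472,  0.0412]), 'rect c', 540.1, -247.6, 'wh', 23.8, 31.3, 'ang', 14.3, 'z95', np.float64(0.046))
wrist pot (832, 'mean', array([ 0.5399, -0.2481,  0.0427]), 'rect c', 541.3, -248.0, 'wh', 32.9, 33.0, 'ang', 25.8, 'z95', np.float64(0.0456))
tube (167, 'mean', array([0.461 , 0.1056, 0.0147]), 'rect c', 460.9, 105.1, 'wh', 22.9, 69.3, 'ang', 4.7, 'z95', np.float64(0.0202))
long 209 [ 0.68074445 -0.17878221  0.01256215]
pos [ 0.5433 -0.2483  0.1431] shift [0.084  0.3512 0.0406] closing yaw 1.567 roll -0.00381947492983703 q6 -2.05 t 13.15 open 0.0614 gf 0.0
```

The pot is in the tray at (0.541, -0.248), with its top at about 44 mm. Moving to the tube and turning the gripper across it.

```bash
python3 -m pendant '[{"x":0.01,"y":0.044,"z":0,"roll":0},{"x":0.01,"y":0.044,"z":0,"roll":0},{"x":0.01,"y":0.044,"z":0,"roll":0},{"x":0.01,"y":0.044,"z":0,"roll":0},{"x":0.01,"y":0.044,"z":0,"roll":0},{"x":0.01,"y":0.044,"z":0,"roll":0},{"x":0.01,"y":0.044,"z":0,"roll":0},{"x":0.01,"y":0.044,"z":0,"roll":0},{"x":0,"y":0,"z":0,"roll":0.14},{"x":0,"y":0,"z":0,"roll":0.14},{"x":0,"y":0,"z":0,"roll":0.14},{"x":0,"y":0,"z":0,"roll":0.14}]' 0.2 && python3 -m pendant '[{"x":0,"y":0,"z":0,"roll":0.14},{"x":0,"y":0,"z":0,"roll":0.14},{"x":0,"y":0,"z":0,"roll":0.14},{"x":0,"y":0,"z":0,"roll":0.14},{"x":0,"y":0,"z":0,"roll":0.14},{"x":0,"y":0,"z":0,"roll":0.14},{"x":0,"y":0,"z":0,"roll":0.12},{"x":0,"y":0,"z":0,"roll":0},{"x":0,"y":0,"z":0,"roll":0}]'; cat > tube.py <<'E'
from h import *
s=snapshot("wrist");save(s,"w12.png");P=cloud(s)
for b in boxes_of(s,"tube")[:2]:print(b,dep(s,b["uv"]))
im=s["image"].astype(int);m=(im.min(-1)>90)&(P[...,2]<.04)&(np.hypot(P[...,0]-.461,P[...,1]-.103)<.055)
Q=P[m];Q=Q[Q[:,1]<.15];print("white",desc(Q))
X=Q[:,:2]-Q[:,:2].mean(0);d=np.linalg.svd(X,full_matrices=False)[2][0];d*=np.sign(d[1]);print("axis yaw",np.arctan2(d[1],d[0]))
a=(Q[:,:2]-[.461,.103])@d;n=np.array([d[1],-d[0]]);e=(Q[:,:2]-[.461,.103])@n
lo,hi=np.percentile(a,[.5,99.5]);print("ends",lo,hi)
for k in np.arange(lo,hi,.01):
    w=(a>=k)&(a<k+.01);print(k.round(3),w.sum(),"across",e[w].min().round(4),e[w].max().round(4),"z",np.percentile(Q[w,2],95).round(4))
goto(.461,.103,.1)
s=snapshot("top")
for c in["top","scene"]:
    s=snapshot(c);P=cloud(s);im=s["image"].astype(int);m=(im[...,0]>im[...,2]+40)&(P[...,2]>.004)&(P[...,2]<.02)&(np.hypot(P[...,0]-.672,P[...,1]+.19)<.08)
    print(c,"long",desc(P[m]))
E
python3 tube.py
```

```text
time_s: 14.35
position: [0.4618, 0.1053, 0.1354]
ee_rot: [-0.001, 0.281, 0.96, -0.0]
ft_force: [0.4, -0.3, -0.8]
opening: 0.0702
gripper_force: 0.0
time_s: 15.25
position: [0.4621, 0.105, 0.1359]
ee_rot: [-0.0, 0.689, 0.725, -0.001]
ft_force: [0.3, 0.1, -1.3]
opening: 0.0701
gripper_force: 0.0
{'uv': [315.2, 193.5], 'conf': 0.81} [0.4577311  0.10149412 0.01715892]
white (1274, 'mean', array([0.4591, 0.1001, 0.0132]), 'rect c', 459.2, 100.8, 'wh', 29.2, 79.7, 'ang', 3.7, 'z95', np.float64(0.02))
axis yaw 1.6480717970503784
ends -0.041013700551894954 0.03762095150041543
-0.041 151 across -0.017 0.0122 z 0.0116
-0.031 174 across -0.0167 0.0123 z 0.0115
-0.021 170 across -0.0148 0.0113 z 0.0144
-0.011 172 across -0.0143 0.0104 z 0.0173
-0.001 167 across -0.0138 0.0091 z 0.0218
0.009 185 across -0.0134 0.0095 z 0.0209
0.019 126 across -0.0098 0.0052 z 0.0189
0.029 122 across -0.0094 0.0053 z 0.0184
pos [0.4622 0.1051 0.1362] shift [-0.002  -0.0013  0.0362] closing yaw 0.049 roll None q6 0.1 t 15.35 open 0.0705 gf 0.0
top long (778, 'mean', array([ 0.6738, -0.1869,  0.0093]), 'rect c', 673.7, -186.7, 'wh', 111.5, 62.7, 'ang', 75.4, 'z95', np.float64(0.0137))
scene long (598, 'mean', array([ 0.6692, -0.1819,  0.0096]), 'rect c', 671.6, -187.5, 'wh', 114.5, 64.0, 'ang', 76.5, 'z95', np.float64(0.0143))
```

View pics/w12.png

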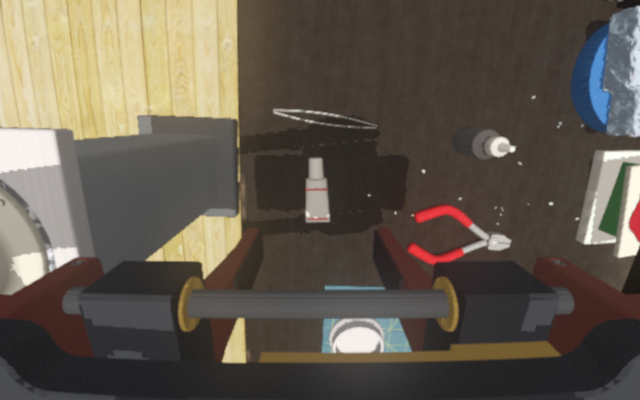

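The tube is at (316,192) with its cap at the top of the picture, towards +y. Its centre is (0.4597, 0.1015) with axis yaw 1.648. The long tray is at (0.6727, -0.187) with axis yaw 1.325. Now going down to grip low, at x=+6 mm.

```bash
python3 -m pendant '[{"x":0.0025,"y":-0.003,"z":0.03,"roll":-0.025},{"x":0,"y":0,"z":0.04,"roll":0},{"x":0,"y":0,"z":0.04,"roll":0},{"x":0,"y":0,"z":0.02,"roll":0},{"x":0,"y":0,"z":0.012,"roll":0},{"x":0,"y":0,"z":0.006,"roll":0},{"x":0,"y":0,"z":0.004,"roll":0},{"x":0,"y":0,"z":0,"roll":0},{"x":0,"y":0,"z":0,"roll":0}]' 0.2 12 && python3 -m pendant '[{"x":0,"y":0,"z":0,"roll":0},{"x":0,"y":0,"z":0,"roll":0},{"x":0,"y":0,"z":0,"roll":0},{"x":0,"y":0,"z":0,"roll":0},{"x":0,"y":0,"z":0,"roll":0},{"x":0,"y":0,"z":0,"roll":0},{"x":0,"y":0,"z":0,"roll":0},{"x":0,"y":0,"z":0,"roll":0},{"x":0,"y":0,"z":0,"roll":0}]' 1 12
```

```text
time_s: 16.4
position: [0.4602, 0.1076, -0.0141]
ee_rot: [0.001, 0.681, 0.732, 0.001]
ft_force: [-1.2, -1.5, 0.5]
opening: 0.0703
gripper_force: 0.0
time_s: 17.3
position: [0.4594, 0.1075, -0.0154]
ee_rot: [0.0, 0.681, 0.732, -0.0]
ft_force: [1.9, -0.3, 0.3]
opening: 0.0244
gripper_force: 12.0
```

```bash
python3 -m pendant '[{"x":0,"y":0,"z":-0.03,"roll":0},{"x":0,"y":0,"z":-0.045,"roll":0},{"x":0,"y":0,"z":-0.045,"roll":0},{"x":-0.034,"y":0.0215,"z":0,"roll":0},{"x":-0.034,"y":0.0215,"z":0,"roll":0},{"x":-0.034,"y":0.0215,"z":0,"roll":0},{"x":-0.034,"y":0.0215,"z":0,"roll":0},{"x":-0.034,"y":0.0215,"z":0,"roll":0},{"x":-0.034,"y":0.0215,"z":0,"roll":0},{"x":-0.034,"y":0.0215,"z":0,"roll":0},{"x":-0.034,"y":0.0215,"z":0,"roll":0},{"x":-0.034,"y":0.02,"z":0,"roll":0}]' && python3 -m pendant '[{"x":0,"y":0,"z":0,"roll":0.12},{"x":0,"y":0,"z":0,"roll":0.12},{"x":0,"y":0,"z":0,"roll":0.08},{"x":0,"y":0,"z":0,"roll":0},{"x":0,"y":0,"z":0,"roll":0}]'; python3 - <<'E'
from h import *
s=snapshot("wrist");save(s,"w13.png");P=cloud(s);im=s["image"].astype(int);m=(im[...,0]>im[...,2]+40)&(P[...,2]>.004)&(P[...,2]<.02)&(np.hypot(P[...,0]-.672,P[...,1]+.19)<.08)
print("long",desc(P[m]))
goto(.674,-.181,-.0075,1.325-np.pi/2)
E
```

```text
time_s: 18.5
position: [0.6736, -0.1853, 0.104]
ee_rot: [-0.0, 0.681, 0.732, -0.0]
ft_force: [0.6, -0.3, -0.4]
opening: 0.024
gripper_force: 12.0
time_s: 19.0
position: [0.6728, -0.1839, 0.1043]
ee_rot: [-0.0, 0.788, 0.615, -0.0]
ft_force: [0.4, -0.2, 0.1]
opening: 0.0236
gripper_force: 12.0
long (3904, 'mean', array([ 0.6758, -0.169 ,  0.01  ]), 'rect c', 671.1, -174.8, 'wh', 99.7, 87.6, 'ang', 57.3, 'z95', np.float64(0.0132))
pos [ 0.6728 -0.1838  0.1045] shift [0.003  0.0005 0.112 ] closing yaw -0.246 roll -8.081079968658145e-05 q6 -0.07 t 19.05 open 0.024 gf 12.0
```

View pics/w13.png

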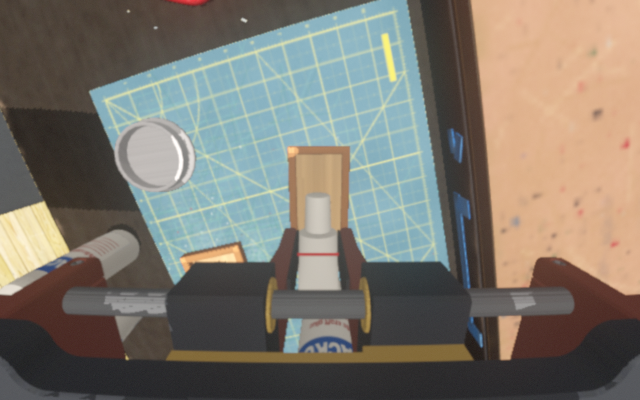

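The tube is held level at (318,240) and lines up with the tray at (320,180). Lowering.

```bash
python3 -m pendant '[{"x":0.003,"y":0.0005,"z":0.03,"roll":0},{"x":0,"y":0,"z":0.03,"roll":0},{"x":0,"y":0,"z":0.025,"roll":0},{"x":0,"y":0,"z":0.012,"roll":0},{"x":0,"y":0,"z":0.008,"roll":0},{"x":0,"y":0,"z":0.005,"roll":0},{"x":0,"y":0,"z":0,"roll":0},{"x":0,"y":0,"z":0,"roll":0}]'; python3 -c "
from h import *
goto(.674,-.181,-.0075)"
```

```text
time_s: 19.85
position: [0.6748, -0.1814, -0.0039]
ee_rot: [0.001, 0.789, 0.614, 0.001]
ft_force: [0.1, 0.1, -0.3]
opening: 0.024
gripper_force: 12.0
pos [ 0.6748 -0.1814 -0.0039] shift [ 0.0002 -0.0009  0.0036] closing yaw -0.248 roll None q6 -0.06 t 19.85 open 0.024 gf 12.0
```

```bash
python3 -m pendant '[{"x":0,"y":0,"z":0.0035,"roll":0},{"x":0,"y":0,"z":0,"roll":0}]' && python3 -m pendant '[{"x":0,"y":0,"z":0,"roll":0},{"x":0,"y":0,"z":0,"roll":0},{"x":0,"y":0,"z":0,"roll":0},{"x":0,"y":0,"z":0,"roll":0},{"x":0,"y":0,"z":-0.01,"roll":0},{"x":0,"y":0,"z":-0.03,"roll":0},{"x":0,"y":0,"z":-0.05,"roll":0},{"x":0,"y":0,"z":-0.05,"roll":0},{"x":0,"y":0,"z":0,"roll":0}]' 0.4; python3 - <<'E'
from h import *
for c in ["top","wrist"]:
    s=snapshot(c);P=cloud(s);im=s["image"].astype(int);m=(im.min(-1)>80)&(P[...,2]<.04)&(P[...,2]>.012)&(np.hypot(P[...,0]-.672,P[...,1]+.187)<.05)&(im[...,0]<im[...,2]+40)
    print(c,"tube",desc(P[m]))
P=cloud(snapshot("top"))
B=blob(P,(.622,.164),.03,.015,.1);print(desc(B))
goto(.622,.164,.1)
E
```

```text
time_s: 20.05
position: [0.6748, -0.1814, -0.0079]
ee_rot: [0.001, 0.789, 0.614, 0.001]
ft_force: [0.9, -0.2, 0.7]
opening: 0.0239
gripper_force: 12.0
time_s: 20.95
position: [0.6774, -0.1821, 0.1428]
ee_rot: [0.006, 0.789, 0.614, 0.004]
ft_force: [0.8, 0.7, 1.3]
opening: 0.0527
gripper_force: 0.0
top tube 0
wrist tube (1199, 'mean', array([ 0.6719, -0.1859,  0.0211]), 'rect c', 671.1, -186.9, 'wh', 78.2, 61.7, 'ang', 75.6, 'z95', np.float64(0.0272))
(117, 'mean', array([0.6199, 0.1657, 0.0522]), 'rect c', 623.0, 167.6, 'wh', 24.3, 28.2, 'ang', 37.3, 'z95', np.float64(0.076))
pos [ 0.674  -0.1811  0.1313] shift [ 0.3218 -0.1351  0.0312] closing yaw -0.248 roll None q6 -0.06 t 21.1 open 0.0526 gf 0.0
```

The tube is in its tray: centre (0.671, -0.187), 78 mm long, top at about 27 mm. On to the dropper.

```bash
python3 -m pendant '[{"x":0.04,"y":-0.017,"z":0,"roll":0},{"x":0.04,"y":-0.017,"z":0,"roll":0},{"x":0.04,"y":-0.017,"z":0,"roll":0},{"x":0.04,"y":-0.017,"z":0,"roll":0},{"x":0.04,"y":-0.017,"z":0,"roll":0},{"x":0.04,"y":-0.017,"z":0,"roll":0},{"x":0.04,"y":-0.017,"z":0,"roll":0},{"x":0.04,"y":-0.017,"z":0,"roll":0},{"x":0,"y":0,"z":0,"roll":-0.14},{"x":0,"y":0,"z":0,"roll":-0.14},{"x":0,"y":0,"z":0,"roll":-0.14},{"x":0,"y":0,"z":0,"roll":-0.14}]' 0.2 && python3 -m pendant '[{"x":0,"y":0,"z":0,"roll":-0.14},{"x":0,"y":0,"z":0,"roll":-0.14},{"x":0,"y":0,"z":0,"roll":-0.14},{"x":0,"y":0,"z":0,"roll":-0.14},{"x":0,"y":0,"z":0,"roll":-0.14},{"x":0,"y":0,"z":0,"roll":-0.14},{"x":0,"y":0,"z":0,"roll":-0.14},{"x":0,"y":0,"z":0,"roll":-0.14},{"x":0,"y":0,"z":0,"roll":-0.14},{"x":0,"y":0,"z":0,"roll":0},{"x":0,"y":0,"z":0,"roll":0}]'; python3 - <<'E'
from h import *
s=snapshot("wrist");save(s,"w14.png");P=cloud(s)
for b in boxes_of(s,"dropper"):print(b,dep(s,b["uv"]))
print("body",desc(blob(P,(.622,.165),.03,.01,.062)));print("nozzle",desc(blob(P,(.622,.165),.03,.064,.09)))
goto(.622,.165,.002)
E
```

```text
time_s: 22.3
position: [0.6194, 0.1625, 0.1279]
ee_rot: [-0.002, 0.586, 0.81, -0.002]
ft_force: [1.1, -0.0, 0.4]
opening: 0.07
gripper_force: 0.0
time_s: 23.4
position: [0.62, 0.1623, 0.1291]
ee_rot: [-0.002, 0.001, 1.0, -0.0]
ft_force: [0.1, -0.5, -0.3]
opening: 0.07
gripper_force: 0.0
{'uv': [322.3, 200.8], 'conf': 0.93} [0.61337856 0.16611308 0.06793392]
body (524, 'mean', array([0.6144, 0.1673, 0.0441]), 'rect c', 620.3, 167.2, 'wh', 25.2, 28.6, 'ang', 6.4, 'z95', np.float64(0.0553))
nozzle (295, 'mean', array([0.6198, 0.1669, 0.0734]), 'rect c', 621.5, 167.2, 'wh', 16.8, 16.9, 'ang', 38.2, 'z95', np.float64(0.0869))
pos [0.6203 0.1623 0.13  ] shift [-0.0019  0.0027  0.128 ] closing yaw 1.569 roll None q6 -1.37 t 23.5 open 0.0703 gf 0.0
```

View pics/w14.png

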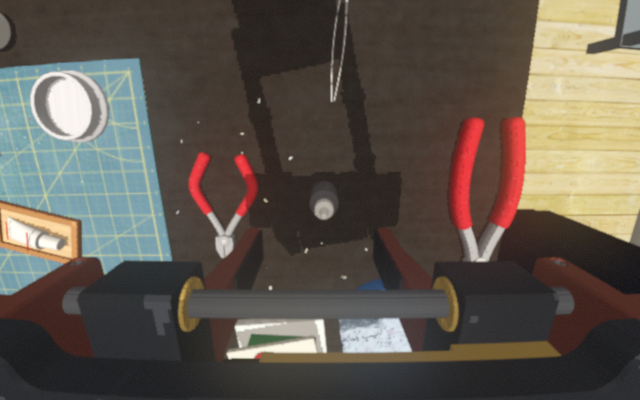

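The dropper is at (322,200), at (0.6215, 0.166), with its nozzle top at 87 mm as expected. The placed tube shows in its tray at (35,232). Going down to grip.

```bash
python3 -m pendant '[{"x":-0.0015,"y":0.004,"z":0.02,"roll":0},{"x":0,"y":0,"z":0.03,"roll":0},{"x":0,"y":0,"z":0.03,"roll":0},{"x":0,"y":0,"z":0.025,"roll":0},{"x":0,"y":0,"z":0.015,"roll":0},{"x":0,"y":0,"z":0.008,"roll":0},{"x":0,"y":0,"z":0,"roll":0},{"x":0,"y":0,"z":0,"roll":0}]' 0.2 10 && python3 -m pendant '[{"x":0,"y":0,"z":0,"roll":0},{"x":0,"y":0,"z":0,"roll":0},{"x":0,"y":0,"z":0,"roll":0},{"x":0,"y":0,"z":0,"roll":0},{"x":0,"y":0,"z":0,"roll":0},{"x":0,"y":0,"z":0,"roll":0},{"x":0,"y":0,"z":0,"roll":0},{"x":0,"y":0,"z":0,"roll":0}]' 1 10
```

```text
time_s: 24.3
position: [0.6231, 0.1666, 0.0046]
ee_rot: [0.001, -0.0, 1.0, 0.0]
ft_force: [-0.4, -0.0, -0.5]
opening: 0.0703
gripper_force: 0.0
time_s: 25.1
position: [0.6223, 0.1665, 0.0032]
ee_rot: [0.0, -0.001, 1.0, -0.0]
ft_force: [-0.0, -0.4, 0.9]
opening: 0.0285
gripper_force: 10.0
```

```bash
python3 -m pendant '[{"x":0,"y":0,"z":-0.03,"roll":0},{"x":0,"y":0,"z":-0.045,"roll":0},{"x":0,"y":0,"z":-0.045,"roll":0},{"x":0,"y":0,"z":-0.045,"roll":0},{"x":0.004,"y":-0.022,"z":0,"roll":0},{"x":0.007,"y":-0.042,"z":0,"roll":0},{"x":0.007,"y":-0.042,"z":0,"roll":0},{"x":0.007,"y":-0.042,"z":0,"roll":0},{"x":0.007,"y":-0.042,"z":0,"roll":0},{"x":0.007,"y":-0.042,"z":0,"roll":0},{"x":0.007,"y":-0.042,"z":0,"roll":0},{"x":0.007,"y":-0.042,"z":0,"roll":0}]' && python3 -m pendant '[{"x":0.007,"y":-0.042,"z":0,"roll":0},{"x":0.007,"y":-0.042,"z":0,"roll":0},{"x":0.007,"y":-0.042,"z":0,"roll":0},{"x":0.007,"y":-0.042,"z":0,"roll":0},{"x":0.007,"y":-0.042,"z":0,"roll":0},{"x":0.007,"y":-0.025,"z":0,"roll":0},{"x":0,"y":0,"z":0,"roll":0},{"x":0,"y":0,"z":0,"roll":0}]'; python3 - <<'E'
from h import *
s=snapshot("wrist");save(s,"w15.png");P=cloud(s)
for b in boxes_of(s,"narrow_cup"):print(b,dep(s,b["uv"]))
print("rim",desc(blob(P,(.527,-.395),.04,.018,.03)))
goto(.527,-.395,.012)
E
```

```text
time_s: 26.3
position: [0.5691, -0.1512, 0.1682]
ee_rot: [0.0, -0.001, 1.0, -0.0]
ft_force: [1.0, -0.9, -0.1]
opening: 0.0286
gripper_force: 10.0
time_s: 27.1
position: [0.5277, -0.3847, 0.1677]
ee_rot: [-0.0, -0.0, 1.0, 0.0]
ft_force: [-0.2, 0.1, -0.3]
opening: 0.0288
gripper_force: 10.0
{'uv': [308.3, 179.5], 'conf': 0.93} [ 0.52157046 -0.39685196  0.0085062 ]
rim (490, 'mean', array([ 0.5256, -0.3974,  0.0247]), 'rect c', 525.0, -397.4, 'wh', 51.5, 51.9, 'ang', 44.3, 'z95', np.float64(0.0266))
pos [ 0.5284 -0.3836  0.1682] shift [ 0.0015 -0.0115  0.1562] closing yaw 1.573 roll None q6 -2.25 t 27.2 open 0.0286 gf 10.0
```

View pics/w15.png

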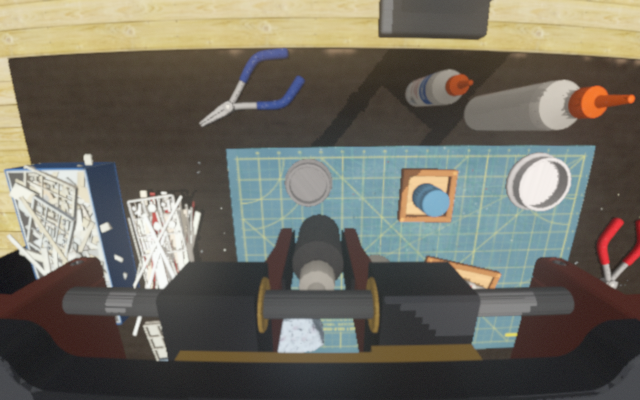

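The cup is at (308,180) with its rim centre at (0.526, -0.396). The held dropper is at (320,250). Lowering.

```bash
python3 -m pendant '[{"x":0.002,"y":-0.0125,"z":0.02,"roll":0},{"x":0,"y":0,"z":0.035,"roll":0},{"x":0,"y":0,"z":0.035,"roll":0},{"x":0,"y":0,"z":0.03,"roll":0},{"x":0,"y":0,"z":0.02,"roll":0},{"x":0,"y":0,"z":0.01,"roll":0},{"x":0,"y":0,"z":0.005,"roll":0},{"x":0,"y":0,"z":0,"roll":0},{"x":0,"y":0,"z":0,"roll":0}]'; python3 -c "
from h import *
goto(.526,-.396,.0107)"
```

```text
time_s: 28.1
position: [0.5268, -0.3974, 0.0149]
ee_rot: [0.001, -0.001, 1.0, -0.001]
ft_force: [1.2, -0.1, 0.9]
opening: 0.0284
gripper_force: 10.0
pos [ 0.5268 -0.3974  0.0149] shift [0.0008 0.0015 0.0042] closing yaw 1.572 roll None q6 -2.27 t 28.1 open 0.0284 gf 10.0
```

```bash
python3 -m pendant '[{"x":0.001,"y":0.0015,"z":0.0035,"roll":0},{"x":0,"y":0,"z":0,"roll":0}]' && python3 -m pendant '[{"x":0,"y":0,"z":0,"roll":0},{"x":0,"y":0,"z":0,"roll":0},{"x":0,"y":0,"z":0,"roll":0},{"x":0,"y":0,"z":0,"roll":0},{"x":0,"y":0,"z":-0.01,"roll":0},{"x":0,"y":0,"z":-0.04,"roll":0},{"x":0,"y":0,"z":-0.05,"roll":0},{"x":0,"y":0,"z":-0.05,"roll":0},{"x":0,"y":0,"z":-0.05,"roll":0},{"x":0,"y":0,"z":-0.05,"roll":0},{"x":0,"y":0,"z":-0.03,"roll":0},{"x":0,"y":0,"z":0,"roll":0}]' 0.35; python3 - <<'E'
from h import *
for c in ["top","wrist","scene"]:
    s=snapshot(c);P=cloud(s);print(c,"drop",desc(blob(P,(.526,-.396),.03,.04,.12)),"nozzle",desc(blob(P,(.526,-.396),.03,.07,.12)))
    print("glue collar",desc(blob(P,(.435,-.186),.03,.137,.15)),"cone",desc(blob(P,(.435,-.186),.03,.152,.19)),"body",desc(blob(P,(.435,-.186),.03,.03,.105)))
    print("wide rim",desc(blob(P,(.525,-.1025),.045,.018,.03)))
goto(.435,-.186,.2)
E
```

```text
time_s: 28.3
position: [0.5253, -0.3958, 0.0106]
ee_rot: [0.001, -0.001, 1.0, -0.0]
ft_force: [-1.0, 0.2, 0.7]
opening: 0.0288
gripper_force: 10.0
time_s: 29.5
position: [0.5257, -0.3962, 0.2978]
ee_rot: [0.004, -0.001, 1.0, -0.004]
ft_force: [0.1, 0.1, 0.9]
opening: 0.0574
gripper_force: 0.0
top drop (115, 'mean', array([ 0.5257, -0.3885,  0.0642]), 'rect c', 526.5, -390.1, 'wh', 28.0, 23.3, 'ang', 33.8, 'z95', np.float64(0.0859)) nozzle (41, 'mean', array([ 0.527 , -0.3915,  0.08  ]), 'rect c', 527.2, -392.5, 'wh', 16.4, 15.5, 'ang', 29.1, 'z95', np.float64(0.0938))
glue collar (36, 'mean', array([ 0.4364, -0.1816,  0.1469]), 'rect c', 437.0, -182.7, 'wh', 19.8, 21.1, 'ang', 0.7, 'z95', np.float64(0.1498)) cone (17, 'mean', array([ 0.4366, -0.1814,  0.1618]), 'rect c', 437.4, -181.3, 'wh', 9.3, 11.2, 'ang', 20.8, 'z95', np.float64(0.1746)) body (44, 'mean', array([ 0.4305, -0.1713,  0.0711]), 'rect c', 432.1, -174.4, 'wh', 40.2, 16.7, 'ang', 36.5, 'z95', np.float64(0.1011))
wide rim (120, 'mean', array([ 0.5249, -0.1022,  0.0238]), 'rect c', 525.7, -102.0, 'wh', 65.5, 66.6, 'ang', 
[... 1143 characters left out ...]
float64(0.0933))
glue collar (43, 'mean', array([ 0.4342, -0.1883,  0.1449]), 'rect c', 435.1, -185.1, 'wh', 22.8, 19.2, 'ang', 66.9, 'z95', np.float64(0.1499)) cone (34, 'mean', array([ 0.4335, -0.186 ,  0.1612]), 'rect c', 432.7, -187.3, 'wh', 14.7, 10.3, 'ang', 58.2, 'z95', np.float64(0.1753)) body (313, 'mean', array([ 0.4323, -0.1995,  0.0703]), 'rect c', 435.3, -196.1, 'wh', 24.2, 43.5, 'ang', 73.7, 'z95', np.float64(0.1011))
wide rim (158, 'mean', array([ 0.5238, -0.1034,  0.0234]), 'rect c', 523.7, -102.4, 'wh', 68.8, 65.4, 'ang', 64.0, 'z95', np.float64(0.0277))
pos [ 0.5249 -0.3956  0.2886] shift [0.0895 0.2096 0.0889] closing yaw 1.572 roll None q6 -2.27 t 29.65 open 0.0573 gf 0.0
```

The dropper is placed, with its top at 94 mm (86 + 7.5 floor). Next I'll fit the glue bottle's axis from all three views to get its lean.

```bash
python3 - <<'E'
from h import *
from scipy.optimize import least_squares
A=[]
for c in["top","wrist","scene"]:
    P=cloud(snapshot(c));B=blob(P,(.435,-.188),.035,.02,.104);C=blob(P,(.435,-.186),.025,.138,.148)
    def f(p,B=B,C=C):
        g=lambda Q,r:np.hypot(Q[:,0]-p[0]-p[2]*(Q[:,2]-.143),Q[:,1]-p[1]-p[3]*(Q[:,2]-.143))-r
        return np.r_[g(B,.0205),g(C,.011)]
    r=least_squares(f,[.435,-.186,0,0],loss="soft_l1",f_scale=.002);p=r.x;A.append(p)
    print(c,len(B),len(C),"collar",p[:2].round(4),"slope",p[2:].round(3),"base",(p[:2]-.143*p[2:]).round(4),"rms",np.sqrt(np.mean(f(p)**2)).round(4))
goto(.4355,-.1855,.115)
E
```

```text
top 52 23 collar [ 0.4379 -0.1834] slope [-0.032  0.023] base [ 0.4424 -0.1867] rms 0.001
wrist 818 115 collar [ 0.4348 -0.1844] slope [-0.031  0.026] base [ 0.4393 -0.1881] rms 0.0006
scene 336 31 collar [ 0.4362 -0.183 ] slope [-0.027  0.021] base [ 0.44  -0.186] rms 0.0013
pos [ 0.5246 -0.3953  0.2871] shift [0.0883 0.2095 0.1729] closing yaw 1.572 roll None q6 -2.27 t 29.8 open 0.0573 gf 0.0
```

The three views agree: collar at (0.436, -0.184), base at (0.440, -0.187), lean about 0.04 rad. Going to the collar.

```bash
python3 -m pendant '[{"x":0.018,"y":0.042,"z":0,"roll":0},{"x":0.018,"y":0.042,"z":0,"roll":0},{"x":0.018,"y":0.042,"z":0,"roll":0},{"x":0.018,"y":0.042,"z":0,"roll":0},{"x":0.017,"y":0.043,"z":0,"roll":0},{"x":0,"y":0,"z":0.04,"roll":0},{"x":0,"y":0,"z":0.04,"roll":0},{"x":0,"y":0,"z":0,"roll":0},{"x":0,"y":0,"z":0,"roll":0}]' 0.35 20; python3 - <<'E'
from h import *
P=cloud(snapshot("wrist"));print(desc(blob(P,(.436,-.184),.025,.138,.15)),desc(blob(P,(.436,-.184),.025,.152,.18)))
goto(.436,-.184,.115)
E
```

```text
time_s: 30.7
position: [0.4351, -0.1845, 0.209]
ee_rot: [-0.001, -0.001, 1.0, 0.001]
ft_force: [-0.4, 0.1, 0.4]
opening: 0.0573
gripper_force: 0.0
(175, 'mean', array([ 0.4295, -0.184 ,  0.147 ]), 'rect c', 434.0, -184.6, 'wh', 21.1, 22.4, 'ang', 2.8, 'z95', np.float64(0.1499)) (144, 'mean', array([ 0.4323, -0.1845,  0.1625]), 'rect c', 434.4, -185.6, 'wh', 11.0, 13.9, 'ang', 18.9, 'z95', np.float64(0.1751))
pos [ 0.436  -0.1851  0.2111] shift [0.     0.0011 0.0961] closing yaw 1.572 roll None q6 -2.04 t 30.75 open 0.0569 gf 0.0
```

```bash
python3 -m pendant '[{"x":0.001,"y":0.0005,"z":0.03,"roll":0},{"x":0,"y":0,"z":0.03,"roll":0},{"x":0,"y":0,"z":0.02,"roll":0},{"x":0,"y":0,"z":0.01,"roll":0},{"x":0,"y":0,"z":0.004,"roll":0},{"x":0,"y":0,"z":0,"roll":0},{"x":0,"y":0,"z":0,"roll":0}]' 0.35 20 && python3 -m pendant '[{"x":0,"y":0,"z":0,"roll":0},{"x":0,"y":0,"z":0,"roll":0},{"x":0,"y":0,"z":0,"roll":0},{"x":0,"y":0,"z":0,"roll":0},{"x":0,"y":0,"z":0,"roll":0},{"x":0,"y":0,"z":0,"roll":0},{"x":0,"y":0,"z":0,"roll":0},{"x":0,"y":0,"z":0,"roll":0}]' 1 20; python3 tips.py
```

```text
time_s: 31.45
position: [0.4355, -0.1848, 0.1175]
ee_rot: [0.001, -0.001, 1.0, -0.001]
ft_force: [-0.6, -0.3, 0.5]
opening: 0.0571
gripper_force: 0.0
time_s: 32.25
position: [0.4347, -0.1843, 0.1157]
ee_rot: [0.0, -0.001, 1.0, -0.0]
ft_force: [0.0, 0.0, 1.2]
opening: 0.0212
gripper_force: 20.0
opening 0.0219 side -1 n 2198 max z [0.0258 0.027  0.0279 0.0291] y near tip -0.07 -0.0001 x -0.0099 0.0203
opening 0.0219 side 1 n 1943 max z [0.0196 0.0214 0.0241 0.0276] y near tip 0.0007 0.0167 x -0.0095 0.0195
```

Gripped at 22 mm, which matches the collar. Lifting and checking how it hangs.

```bash
python3 -m pendant '[{"x":0,"y":0,"z":-0.01,"roll":0},{"x":0,"y":0,"z":-0.02,"roll":0},{"x":0,"y":0,"z":-0.025,"roll":0},{"x":0,"y":0,"z":-0.01,"roll":0},{"x":0,"y":0,"z":0,"roll":0},{"x":0,"y":0,"z":0,"roll":0}]'; cat > hang.py <<'E'
from h import *
from scipy.optimize import least_squares
o=get_obs();t=o["position"];print(t.round(4),o["opening"],o["gripper_force"],o["ft_force"].round(1))
dz=t[2]-.1157
for c in["scene","top"]:
    P=cloud(snapshot(c));B=blob(P,t[:2],.04,.03+dz,.104+dz)
    def f(p):return np.hypot(B[:,0]-p[0]-p[2]*(B[:,2]-.07-dz),B[:,1]-p[1]-p[3]*(B[:,2]-.07-dz))-.0205
    p=least_squares(f,[t[0],t[1],0,0],loss="soft_l1",f_scale=.002).x
    print(c,len(B),"mid",p[:2].round(4),"slope",p[2:].round(3),"base",(p[:2]-.07*p[2:]).round(4),"base-TCP",(p[:2]-.07*p[2:]-t[:2]).round(4))
E
python3 hang.py
```

```text
time_s: 32.9
position: [0.4346, -0.1842, 0.1799]
ee_rot: [-0.0, -0.001, 1.0, 0.0]
ft_force: [0.1, -0.4, -1.5]
opening: 0.0216
gripper_force: 20.0
[ 0.4346 -0.1842  0.1799] 0.0215742520228832 19.999885277102294 [ 0.1 -0.4 -1.5]
scene 373 mid [ 0.4381 -0.1847] slope [-0.027  0.015] base [ 0.44   -0.1858] base-TCP [ 0.0054 -0.0016]
top 0 mid [ 0.4346 -0.1842] slope [0. 0.] base [ 0.4346 -0.1842] base-TCP [0. 0.]
```

It hangs steady, with the base offset from the TCP by (+5, -1.5) mm. Carrying it to the wide cup.

```bash
python3 -m pendant '[{"x":-0.014,"y":0.013,"z":0,"roll":0},{"x":-0.028,"y":0.027,"z":0,"roll":0},{"x":-0.028,"y":0.027,"z":0,"roll":0},{"x":-0.014,"y":0.015,"z":0,"roll":0},{"x":0,"y":0,"z":0,"roll":0},{"x":0,"y":0,"z":0,"roll":0},{"x":0,"y":0,"z":0,"roll":0}]'; python3 hang.py; python3 -c "
from h import *
s=snapshot('scene');cv2.imwrite('pics/s1.png',cv2.resize(cv2.cvtColor(s['image'],cv2.COLOR_RGB2BGR)[120:320,230:430],None,fx=3,fy=3))
goto(.519,-.102,.1235)"
```

```text
time_s: 33.7
position: [0.5179, -0.1029, 0.1802]
ee_rot: [-0.001, -0.0, 1.0, -0.0]
ft_force: [0.7, -0.2, -0.5]
opening: 0.0215
gripper_force: 20.0
[ 0.5179 -0.1029  0.1802] 0.021518505743400963 19.99982283031386 [ 0.7 -0.2 -0.5]
scene 350 mid [ 0.5213 -0.1034] slope [-0.026  0.02 ] base [ 0.5231 -0.1048] base-TCP [ 0.0053 -0.0019]
top 66 mid [ 0.5232 -0.1037] slope [-0.032  0.024] base [ 0.5255 -0.1053] base-TCP [ 0.0076 -0.0024]
pos [ 0.5181 -0.103   0.1808] shift [-0.0009  0.001   0.0573] closing yaw 1.571 roll None q6 -1.83 t 33.85 open 0.0215 gf 20.0
```

View pics/s1.png

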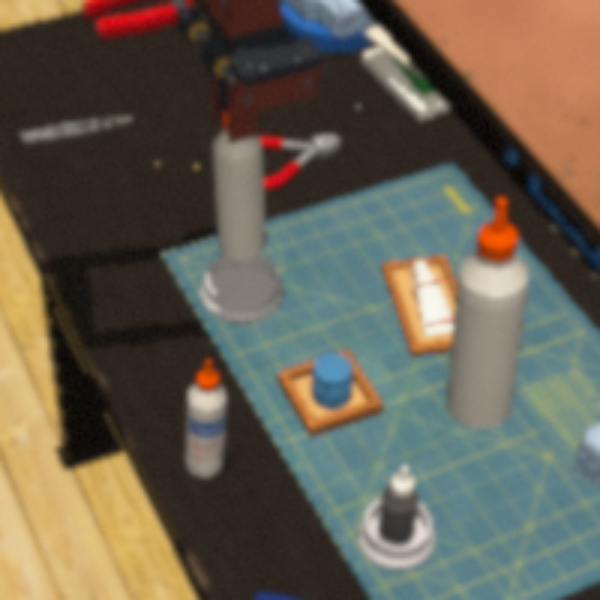

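The picture shows the pot in its tray at (332,380), the dropper in its cup at (400,515) and the tube in its tray at (432,295). The glue bottle hangs over the wide cup at (240,290), its base within 2 mm of the centre. Lowering.

```bash
python3 -m pendant '[{"x":0,"y":0.001,"z":0.015,"roll":0},{"x":0,"y":0,"z":0.018,"roll":0},{"x":0,"y":0,"z":0.012,"roll":0},{"x":0,"y":0,"z":0.006,"roll":0},{"x":0,"y":0,"z":0.003,"roll":0},{"x":0,"y":0,"z":0,"roll":0},{"x":0,"y":0,"z":0,"roll":0}]' && python3 -m pendant '[{"x":0,"y":0,"z":0.0025,"roll":0},{"x":0,"y":0,"z":0,"roll":0},{"x":0,"y":0,"z":0,"roll":0}]'
```

```text
time_s: 34.55
position: [0.5189, -0.1012, 0.1273]
ee_rot: [0.001, -0.001, 1.0, -0.0]
ft_force: [0.5, 0.7, -0.0]
opening: 0.0213
gripper_force: 20.0
time_s: 34.85
position: [0.5187, -0.1012, 0.1243]
ee_rot: [0.0, -0.001, 1.0, -0.0]
ft_force: [0.6, -0.5, -0.8]
opening: 0.0217
gripper_force: 20.0
```

```bash
python3 -m pendant '[{"x":0,"y":0,"z":0.001,"roll":0},{"x":0,"y":0,"z":0,"roll":0}]' && python3 -m pendant '[{"x":0,"y":0,"z":0,"roll":0},{"x":0,"y":0,"z":0,"roll":0},{"x":0,"y":0,"z":0,"roll":0},{"x":0,"y":0,"z":0,"roll":0},{"x":0,"y":0,"z":0,"roll":0},{"x":0,"y":0,"z":-0.02,"roll":0},{"x":0,"y":0,"z":-0.04,"roll":0},{"x":0,"y":0,"z":-0.05,"roll":0},{"x":0,"y":0,"z":-0.03,"roll":0},{"x":0,"y":0,"z":0,"roll":0},{"x":0,"y":0,"z":0,"roll":0}]' 0.4; python3 - <<'E'
from h import *
from scipy.optimize import least_squares
for c in["scene","wrist","top"]:
    P=cloud(snapshot(c));B=blob(P,(.522,-.103),.045,.035,.11);C=blob(P,(.52,-.102),.03,.145,.155)
    g=lambda p,Q,r:np.hypot(Q[:,0]-p[0]-p[2]*Q[:,2],Q[:,1]-p[1]-p[3]*Q[:,2])-r
    p=least_squares(lambda p:np.r_[g(p,B,.0205),g(p,C,.011)],[.524,-.1035,0,0],loss="soft_l1",f_scale=.002).x
    print(c,"glue base",(p[:2]+.0075*p[2:]).round(4),"slope",p[2:].round(3),"top",blob(P,(.52,-.1),.03,.1,.25)[:,2].max().round(4))
    print(" drop",desc(blob(P,(.526,-.396),.03,.07,.12)),"pot",desc(blob(P,(.542,-.247),.03,.03,.06)))
o=get_obs();print(o["time_s"],o["position"],o["ft_force"])
E
```

```text
time_s: 35.05
position: [0.5187, -0.1012, 0.1232]
ee_rot: [0.0, -0.001, 1.0, -0.0]
ft_force: [0.6, -0.3, 0.6]
opening: 0.0218
gripper_force: 20.0
time_s: 36.15
position: [0.5189, -0.1012, 0.2634]
ee_rot: [0.001, -0.001, 1.0, -0.0]
ft_force: [1.0, 0.8, -0.8]
opening: 0.053
gripper_force: 0.0
scene glue base [ 0.5249 -0.1026] slope [-0.038  0.017] top 0.1855
 drop (56, 'mean', array([ 0.5244, -0.3982,  0.0795]), 'rect c', 524.5, -397.4, 'wh', 15.0, 16.5, 'ang', 54.9, 'z95', np.float64(0.0926)) pot (151, 'mean', array([ 0.5412, -0.2506,  0.0417]), 'rect c', 542.2, -249.5, 'wh', 33.2, 33.2, 'ang', 69.7, 'z95', np.float64(0.047))
wrist glue base [ 0.5239 -0.1051] slope [-0.037  0.025] top 0.1842
 drop (195, 'mean', array([ 0.5239, -0.3931,  0.0801]), 'rect c', 524.7, -394.9, 'wh', 17.1, 17.6, 'ang', 88.7, 'z95', np.float64(0.0937)) pot (461, 'mean', array([ 0.5408, -0.2451,  0.0427]), 'rect c', 542.3, -246.6, 'wh', 33.2, 33.3, 'ang', 88.8, 'z95', np.float64(0.0457))
top glue base [ 0.5261 -0.1035] slope [-0.027  0.025] top 0.1823
 drop (41, 'mean', array([ 0.5271, -0.3919,  0.0793]), 'rect c', 527.1, -392.3, 'wh', 16.4, 15.2, 'ang', 29.6, 'z95', np.float64(0.0928)) pot (68, 'mean', array([ 0.5421, -0.2523,  0.043 ]), 'rect c', 542.4, -254.1, 'wh', 18.4, 33.0, 'ang', 73.0, 'z95', np.float64(0.0471))
36.3 [ 0.51808866 -0.1010172   0.26082518] [-0.43074081  0.28017534 -0.66424426]
```

All four containers are seated, upright and centred, and the gripper is clear of everything.

```bash
python3 -c "
from plant import *
print(close_job())"
```

```text
the job is handed in; nothing more can be done
None
```

The job is handed in: all four containers measured in place in their holders, but the verdict wasn't shown, and my first pot grip tipped the pot to an estimated 0.9 rad against the 1 rad limit, briefly perhaps more, before I righted it.

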